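Load wood samples into the drying oven, set the recessed thermostat and wind the timer

TASK

Put the pine sample blocks to dry: slide the oven's glass hatch open, set every sample on the rack inside, none stacked on or touching another, and slide the hatch fully shut. Turn the thermostat knob down in its well so that its pointer stands at the one long, broad mark on the rim, and only when the oven is loaded, shut and set, wind the sprung timer key clockwise, a part turn at a time, right round to its stop. Leave the saw, the long batten and the spray can where they are.

Things in the scene. Friction and masses are not known exactly. Their poses are not given: they have to be found in the camera images.
- oven: grey bench-top drying oven, fixed, 230 mm deep (x), 610 mm wide (y), deck 150 mm above the bench; x points away from the robot, y left; origin on the bench under the chamber's centre. Left of the chamber (y 125 to 345 mm) is the fan housing, over which the hatch slides in rails 10 mm high at the deck's front and back; right of it (y -125 to -265 mm) the white console: thermostat well in front, timer key behind
- rack (a point): centre of the level wire rack in the chamber, its top at oven z = 105 mm, 45 mm below the deck; the chamber is 200 mm (oven x) by 220 mm (oven y) inside, centred here, open at the top under the hatch, walls 15 mm thick. Axes as the oven's
- hatch (a joint): framed glass hatch over the chamber: 0 is fully shut, grows to 0.225 m as it slides along the oven's +y over the fan housing (at 0.225 the whole chamber is open); 2 N of friction, stays where left
- hatch_grip (a point): centre of the hatch's handle: a round steel bar 10 mm thick, 70 mm long along the oven's x, near the hatch's right-hand edge, at oven x = 0, y = -88 mm + the joint, z = 188 mm; 27 mm free under the bar, ends turned down to the hatch. Axes as the oven's
- thermostat (a joint): thermostat knob: grows clockwise seen from above, 0 (off) to 4.8 rad (stop). The pointer's direction in the oven frame is 2.4 rad minus the joint (counterclockwise from +x), so at 2.4 it points along the oven's +x, straight at the long broad mark on the rim (the other marks are short and thin). Starts below 1.1. Friction 0.04 N m, turns either way, stays where left
- thermostat_grip (a point): on the knob's axis at grip height, 22 mm below the deck. The knob is a black upright bar 40 long, 13 thick, 26 mm tall, its underside 8 mm above the floor of a round well 86 mm across and 46 mm deep at oven x = -57.5, y = -195 mm; the bar's top is 12 mm below the deck. x runs along the bar to the pointer end, which has a nose and a white line
- timer (a joint): timer key: grows clockwise seen from above as it is wound, 0 (run down) to 4.712 rad (stop). The pointer's direction in the oven frame is -2.356 rad minus the joint (counterclockwise from +x). Starts below 0.6. Its spring resists by 0.008 N m per rad besides 0.06 N m of friction; the works hold it where it is left
- timer_grip (a point): on the key's axis at grip height, 24 mm above the deck, at oven x = 65, y = -195 mm. The key is a black upright bar 40 long, 10 thick, 26 mm tall, from 8 to 34 mm above the deck; x runs along the bar to the pointer end, which has a white line
- s1_center (a point): a freshly sawn pine sample block, 36 mm (its x) by 60 mm (its y) by 28 mm high (its z), about 35 g; this point is its centre. Lies flat on the bench at the start, anywhere right of the oven, at any yaw; from two to four samples are present (None if absent)
- s2_center (a point): a freshly sawn pine sample block, 36 mm (its x) by 60 mm (its y) by 28 mm high (its z), about 35 g; this point is its centre. Lies flat on the bench at the start, anywhere right of the oven, at any yaw; from two to four samples are present (None if absent)
- s3_center (a point): a freshly sawn pine sample block, 36 mm (its x) by 60 mm (its y) by 28 mm high (its z), about 35 g; this point is its centre. Lies flat on the bench at the start, anywhere right of the oven, at any yaw; from two to four samples are present (None if absent)
- s4_center (a point): a freshly sawn pine sample block, 36 mm (its x) by 60 mm (its y) by 28 mm high (its z), about 35 g; this point is its centre. Lies flat on the bench at the start, anywhere right of the oven, at any yaw; from two to four samples are present (None if absent)
- saw: a tenon saw with an orange handle, lying flat, 380 mm long (x), 90 mm wide, 24 mm thick; not part of the job, to be left where it is; origin at the centre of its underside
- spray_can: an upright spray can, 64 mm thick and 202 mm tall; not part of the job, to be left where it is; origin at the centre of its underside
- batten: a long pine batten 300 mm (y) by 45 by 22 mm lying on the bench behind the oven, not a sample; not part of the job, to be left where it is; origin at the centre of its underside
Not all that is in view belongs to the job. What is shaped like the part that bears s4_center but purple is not meant.

How it is judged:
On the way, in this order (a step that is already met when the one before it is completed fails the run):
1. the hatch is slid open (value of joint hatch above 0.15 m), for 0.1 s.
2. every sample is on the rack, the hatch is fully shut and the thermostat stands at its mark (in any order) (x of s1_center in the frame of oven between -0.1 and 0.1 m and y of s1_center in the frame of oven between -0.11 and 0.11 m and z of s1_center in the frame of oven between 0.1 and 0.14 m and x of s2_center in the frame of oven between -0.1 and 0.1 m and y of s2_center in the frame of oven between -0.11 and 0.11 m and z of s2_center in the frame of oven between 0.1 and 0.14 m and x of s3_center in the frame of oven between -0.1 and 0.1 m and y of s3_center in the frame of oven between -0.11 and 0.11 m and z of s3_center in the frame of oven between 0.1 and 0.14 m and x of s4_center in the frame of oven between -0.1 and 0.1 m and y of s4_center in the frame of oven between -0.11 and 0.11 m and z of s4_center in the frame of oven between 0.1 and 0.14 m and value of joint hatch below 0.006 m and value of joint thermostat between 2.22 and 2.58 rad), for 0.2 s.
3. then the timer key is wound to its stop (value of joint timer above 4.4 rad), for 0.2 s.
At the end, for the whole second after the job is handed in: Every sample present rests inside the chamber on the rack (centre less than 35 mm above it, so not stacked), none touching another; the hatch is within 6 mm of fully shut; the thermostat is within 0.18 rad of its mark (2.4 rad); the timer key is within about 0.3 rad of its stop (above 4.4 rad) (all of step 2 and contact force between s1 and s2 below 0.02 N and contact force between each of s1, s2 and s3 below 0.02 N and contact force between each of s1, s2, s3 and s4 below 0.02 N and linear speed of each of s1, s2, s3, s4 below 0.02 m/s and value of joint timer above 4.4 rad).
It fails at once if the saw is moved by more than 3 cm (distance of saw from where it was at the start of the episode above 0.03 m).
It fails at once if the spray can is moved by more than 3 cm (distance of spray_can from where it was at the start of the episode above 0.03 m).
It fails at once if the batten is moved by more than 3 cm (distance of batten from where it was at the start of the episode above 0.03 m).
Of s1, s2, s3, s4 only 2 to 4 are there at a start; the rules pass over those that are not, and their reading is None.
At some moment in a run one of s1, s2, s3, s4 may be knocked a few centimetres aside while the robot is not near it.
Once in a run the grip may slacken for a moment while it holds something.
It also fails if it takes over 210 s, if anything falls off the work surface, if the arm or the gripper's body presses on something with over 40 N, if the wrist force passes 120 N, or if a joint passes its speed limit or range.

ROBOT

A 7-joint arm with a two-finger parallel gripper is mounted at the origin on the work surface. World frame = base frame: x ahead of the robot, y to its left, z up, the work surface at z = 0. Lengths are in m, angles in rad, forces in N, time in s.
With the tool pointing down it reaches from about 0.425 to 0.95 m from the base axis. Payload 4.7 kg.
Tool frame: the origin (TCP) lies at the very end of the fingers, on their centre line; the grasp point (between the pads) lies 19 mm behind it (manip.grasp_offset is the distance from the TCP to the grasp point, in m); z points along the fingers, y is the line along which they close (so a half turn about z gives the same grasp; the last joint's range is limited). The gripper opens to 87 mm and grips with 3 to 60 N. Pads are 19 mm wide; open, the fingers measure 117 mm over their backs; the gripper's body (75 mm by 190 mm) begins 51 mm behind the grasp point.
Start: joints at [1.211, 0.469, -0.049, 1.532, 0.024, 1.141, -0.082], TCP at [0.219, -0.638, 0.223] pointing down, gripper open.
Joint ranges: [-2.59, 2.59], [-0.33, 1.99], [-1.39, 1.29], [0.1, 2.45], [-1.04, 4.18], [0.21, 1.99], [-2.66, 2.66]. Speed limits (rad/s): [2.57, 2.57, 3.14, 3.14, 3.14, 3.14, 3.14].

INTERFACE

Orientations are given as a unit quaternion [x, y, z, w].
In Python, from workcell import manip gives the robot as it stands.
- The arm moves only by the tool servo_tool, never from a script. Its argument "increments" is a list of rows, each a list of 7 numbers: the turn, a rotation vector about the world's x, y, z normalised to -1 to 1, where 1 is 180 degrees, then the shift along the world's x, y, z normalised to -1 to 1, where 1 is 20 cm, then the opening, from 0 (shut) to 1 (fully open). A call has 1 to 12 rows; each row is the pose to reach, as a shift and turn from the pose commanded when the call began, turning the shorter way round; what a row does not reach only later rows make up. A row lasts 1/12 s, in which the tool goes at most 41.7 mm and 7.16 degrees, less where a joint would pass 70% of its speed; a pose out of reach is approached as far as the arm can. A call with a number of a shift or a turn outside -1 to 1 is refused whole. A call with a gripper value outside its range is refused whole. The fingers move at their own pace and stop on an object; the grip force is fixed at half the most. Time passes only in rows, so rows that repeat a pose let the fingers close. It gives the time, the measured TCP pose, the force, the opening and the grip force at its end, in the units of the state.
- manip.get_state(): the state, without advancing time (a new reading comes with each control period).
- manip.capture(name): name is "side" or "top" or "wrist"; returns the picture (400x640x3 uint8, blue, green, red); there is no depth.
- manip.calibration(name): a dict with "K" (3x3 intrinsics, pixels), "R" (3x3) and "t" (3): a world point X has camera coordinates R X + t. Camera axes: x right, y down, z forward; pixel columns grow to the right and rows downward; lengths in m; the calibration is good to about 2 mm. A picture is of the moment at which its call begins: read the wrist's pose just before it. calibration takes no time and is no camera call; for the wrist camera it gives the pose at the moment of the call.
- manip.close_job(): hands the job in; it is judged then, once.
Trained networks look in the newest picture that a camera, given by its name, has taken for a name from the list of things; names that differ only in an ending like _2 or _b are one class to them, and where a whole thing is asked for, a point or a joint stands for the part that bears it (a point fixed in the world has none). Each returns a list of dicts, best first, with "score" (0 to 1); they miss things now and then, are a little off and sometimes report something else, mostly with a low value. They report only what shows in the picture. A call takes as long as a camera call. They do not tell look-alikes from the thing itself.
- manip.trace(camera, label): "region" (400x640 bool, what is visible of it) and "box" ([centre column, centre row, width, height] in pixels, round what is visible of it).
- manip.place_of(camera, label): "at" ([column, row] in pixels: a listed point, or the origin of a listed thing).
The state is a dict: "clock": time; "q": joint angles; "qvel": joint speeds; "joint_efforts": joint torques, N m; "tool_pos": TCP position; "orientation": TCP orientation; "contact_force": force on the tool from outside, world axes, zero at the start; "ft_torque": the same for the moment, N m; "grip_width": finger opening in m; "finger_force": force on a finger pad.
Only numpy, scipy, OpenCV 4.12 (cv2) and the standard library are available. Lean on these libraries where they do the work, as an engineer would, in place of code of your own. Each camera call takes 0.05 s, during which the arm holds its last target. There are 200 camera calls.

## Working session

There is one attempt and no reset: what is moved stays moved. The work goes in short steps, Python scripts to look and compute and a tool call to move; the robot and the scene stay as the last step left them, time stands still between calls to the robot, and variables do not carry over. Pictures are saved under pics/ and viewed, at most 14 in all, crops included, and the job is handed in when it is done.

Besides the shell and the picture viewer there is one more tool, called after ">>>" as name(argument=value, ...), one argument or row to a line, values as JSON. servo_tool: Moves the arm, as the interface text tells. Its arguments: {"type":"object","properties":{"increments":{"type":"array","items":{"type":"array","items":{"type":"number","minimum":-1,"maximum":1}}}},"required":["increments"]}

```bash
mkdir -p pics; cat > h.py <<'E'
import numpy as np, cv2
from workcell import manip
def ray(cam,px,z,cal=None):
    c=cal or manip.calibration(cam); K,R,t=map(np.array,(c["K"],c["R"],c["t"]))
    d=R.T@np.linalg.inv(K)@np.array([px[0],px[1],1.]); o=-R.T@t
    return o+d*(z-o[2])/d[2]
def proj(cam,X,cal=None):
    c=cal or manip.calibration(cam); K,R,t=map(np.array,(c["K"],c["R"],c["t"]))
    p=K@(R@np.array(X)+t); return p[:2]/p[2]
E
python3 - <<'E'
from h import *
s=manip.get_state(); print({k:np.round(v,3) for k,v in s.items()})
for c in("top","side","wrist"):
    cv2.imwrite(f"pics/{c}0.png",manip.capture(c))
    k=manip.calibration(c);print(c,np.round(-np.array(k["R"]).T@np.array(k["t"]),3),np.round(k["K"],0).tolist())
for l in("oven","rack","hatch_grip","thermostat_grip","timer_grip","s1_center","saw","spray_can","batten"):
    for c in ("top","side"):
        print(l,c,[(np.round(d["score"],2),np.round(d["at"],1).tolist()) for d in manip.place_of(c,l)[:6]])
E
```

```text
{'clock': np.float64(0.0), 'q': array([ 1.211,  0.469, -0.049,  1.534,  0.024,  1.141, -0.082]), 'qvel': array([0.   , 0.001, 0.   , 0.   , 0.001, 0.   , 0.002]), 'joint_efforts': array([ 0.0000e+00, -5.0798e+01, -8.1000e-02, -2.3616e+01, -6.1000e-02,
        3.8000e-02,  0.0000e+00]), 'tool_pos': array([ 0.219, -0.638,  0.221]), 'orientation': array([ 0.986,  0.165, -0.   , -0.001]), 'contact_force': array([-0.766, -0.003, -0.632]), 'ft_torque': array([ 0.01 , -0.006, -0.036]), 'finger_force': np.float64(0.0), 'grip_width': np.float64(0.087)}
top [ 0.406 -0.167  1.065] [[374.0, 0.0, 314.0], [0.0, 374.0, 198.0], [0.0, 0.0, 1.0]]
side [0.263 0.594 0.748] [[388.0, 0.0, 318.0], [0.0, 388.0, 199.0], [0.0, 0.0, 1.0]]
wrist [ 0.299 -0.611  0.385] [[286.0, 0.0, 319.0], [0.0, 286.0, 200.0], [0.0, 0.0, 1.0]]
oven top [(np.float64(0.76), [174.7, 237.4])]
oven side [(np.float64(0.97), [269.2, 363.5])]
rack top [(np.float64(0.44), [226.2, 204.6])]
rack side []
hatch_grip top [(np.float64(0.92), [178.2, 228.3])]
hatch_grip side [(np.float64(0.58), [287.7, 270.5])]
thermostat_grip top [(np.float64(0.71), [247.7, 155.2]), (np.float64(0.67), [229.2, 255.5])]
thermostat_grip side [(np.float64(0.53), [340.0, 268.7])]
timer_grip top [(np.float64(0.49), [228.8, 206.1])]
timer_grip side [(np.float64(0.59), [291.1, 237.1])]
s1_center top [(np.float64(0.57), [327.3, 229.3])]
s1_center side [(np.float64(0.79), [349.1, 230.7]), (np.float64(0.66), [228.9, 264.7])]
saw top [(np.float64(0.9), [465.0, 247.8])]
saw side [(np.float64(0.74), [395.2, 173.6])]
spray_can top [(np.float64(0.93), [334.0, 175.7])]
spray_can side [(np.float64(0.64), [294.5, 216.8])]
batten top [(np.float64(0.89), [245.2, 156.3])]
batten side [(np.float64(0.63), [229.5, 266.2])]
```

View pics/top0.png

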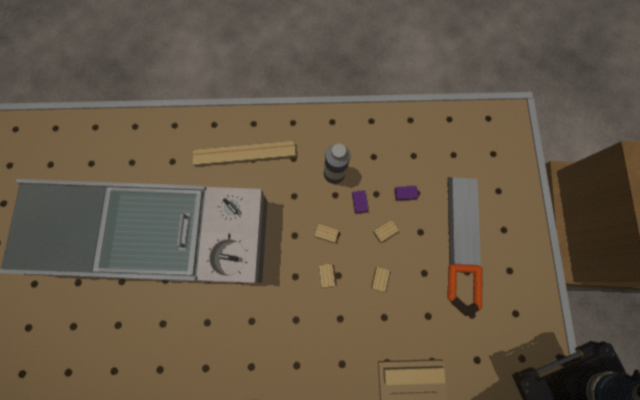

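View pics/side0.png

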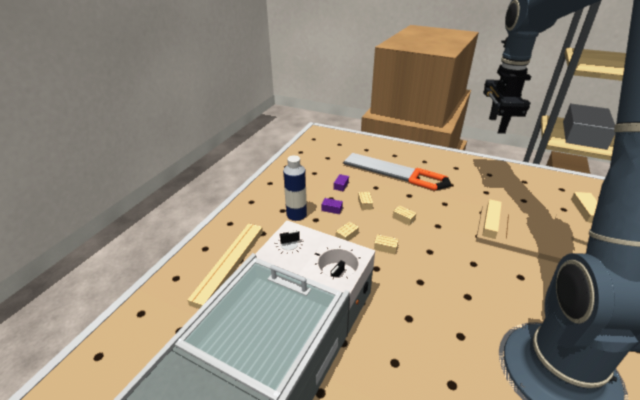

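The top view has +x up and +y left. There are four pine blocks, at about (327,233), (386,231), (327,275) and (381,279). These could be mistaken for a sample:
- purple blocks at (360,202) and (406,193)
- the batten at (245,155)
- a pine strip on a board at (415,375)

The samples are the four short pine blocks. I'll measure them and check with close crops.

```bash
cat >> h.py <<'E'
def blocks(img,cam="top",cal=None,x0=290,x1=440,y0=210,y1=300,ztop=0.028):
    hsv=cv2.cvtColor(img,cv2.COLOR_BGR2HSV); out=[]
    return hsv
E
python3 - <<'E'
from h import *
im=cv2.imread("pics/top0.png")
cv2.imwrite("pics/ov.png",cv2.resize(im[170:300,80:280],None,fx=4,fy=4,interpolation=cv2.INTER_CUBIC))
cv2.imwrite("pics/bl.png",cv2.resize(im[180:310,290:490],None,fx=4,fy=4,interpolation=cv2.INTER_CUBIC))
hsv=cv2.cvtColor(im,cv2.COLOR_BGR2HSV)
for p in((327,233),(386,231),(327,275),(381,279),(350,255),(400,255),(300,240)): print(p,im[p[1],p[0]],hsv[p[1],p[0]])
E
```

```text
(327, 233) [ 83 123 146] [ 19 110 146]
(386, 231) [ 85 126 150] [ 19 110 150]
(327, 275) [ 82 122 148] [ 18 114 148]
(381, 279) [ 88 128 152] [ 19 107 152]
(350, 255) [ 72  99 122] [ 16 105 122]
(400, 255) [ 71 100 122] [ 17 107 122]
(300, 240) [ 72 100 123] [ 16 106 123]
```

View pics/ov.png

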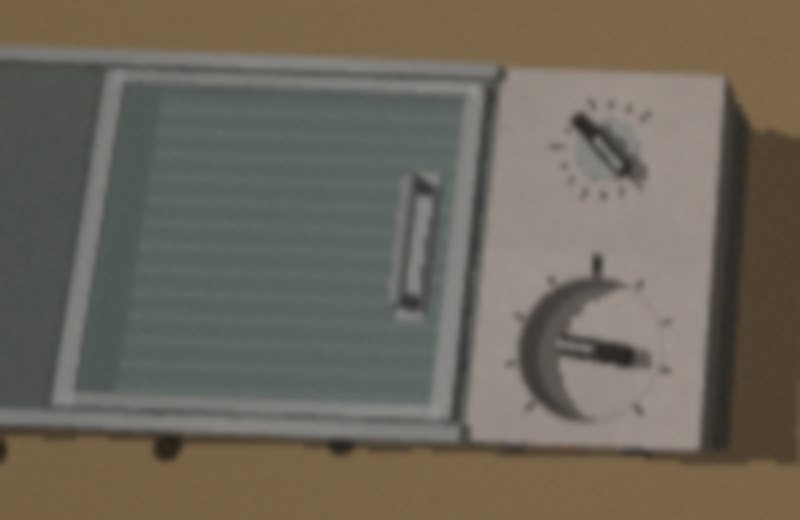

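View pics/bl.png

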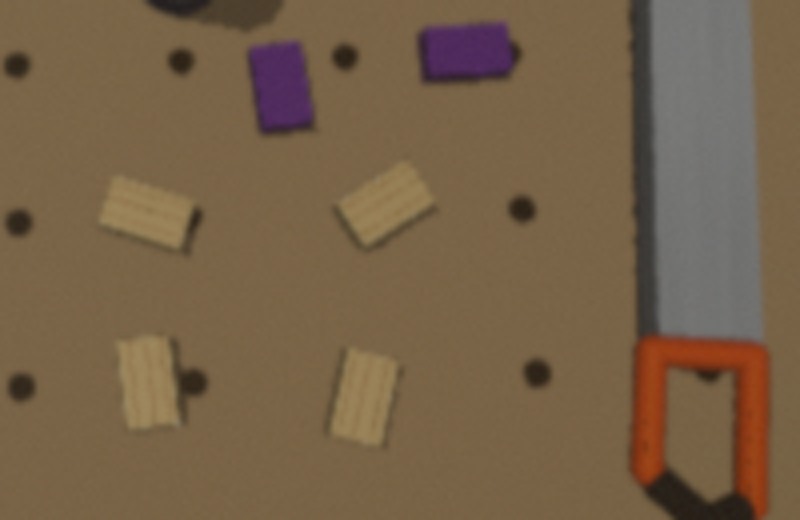

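The crops show the four pine samples clearly, and the purple blocks are excluded. The console corners are sharp at deck height. The thermostat pointer (white line) is at the left end of its bar, and the timer's is to be settled by fitting.

```bash
python3 - <<'E'
from h import *
from scipy.optimize import least_squares
im=cv2.imread("pics/top0.png"); cal=manip.calibration("top")
obs=[((726,75),(.115,-.265,.15)),((700,450),(-.115,-.265,.15)),((503,70),(.115,-.125,.15)),((468,440),(-.115,-.125,.15)),((427,180),(.035,-.088,.193)),((409,312),(-.035,-.088,.193))]
P=np.array([[80+(a+.5)/4-.5,170+(b+.5)/4-.5] for (a,b),_ in obs]);X=np.array([x for _,x in obs])
def W(p,x):
    c,s=np.cos(p[2]),np.sin(p[2]);return np.array([p[0]+c*x[0]-s*x[1],p[1]+s*x[0]+c*x[1],x[2]])
f=lambda p:np.concatenate([proj("top",W(p,x),cal)-q for x,q in zip(X,P)])
r=least_squares(f,[.3,.3,0.]);print(r.x,np.round(r.fun.reshape(-1,2),1).tolist())
p=r.x
for n,x in(("grip",(0,-.088,.188)),("therm",(-.0575,-.195,.128)),("timer",(.065,-.195,.174)),("rack",(0,0,.105))):
    w=W(p,x);u=proj("top",w,cal);print(n,np.round(w,4),np.round(u,1),"crop",np.round((u-[80,170])*4,0), "reach",np.hypot(w[0],w[1]).round(3))
# bars: pixel->oven frame
for n,a,b,z in(("therm",(555,345),(650,358),.138),("timer",(578,120),(640,178),.184)):
    A,B=[ray("top",(80+q[0]/4,170+q[1]/4),z,cal) for q in(a,b)]
    d=A-B; print(n,"mid",np.round((A+B)/2,4),"len",np.linalg.norm(d).round(3),"dir first end oven",(np.arctan2(d[1],d[0])-p[2]).round(3))
hsv=cv2.cvtColor(im,cv2.COLOR_BGR2HSV)
m=((hsv[...,2]>133)&(hsv[...,1]>80)&(hsv[...,1]<150)).astype(np.uint8)
m[:215]=0;m[300:]=0;m[:,:300]=0;m[:,430:]=0
cs,_=cv2.findContours(m,cv2.RETR_EXTERNAL,cv2.CHAIN_APPROX_NONE)
for c in cs:
    if cv2.contourArea(c)<80: continue
    g=np.array([ray("top",q[0],.028,cal)[:2] for q in c],np.float32)
    (cx,cy),(w,h),a=cv2.minAreaRect((g*1000))
    if w>h: a+=90
    # a: angle of h side (+90)
    print("block",round(cx),round(cy),"size",round(w),round(h),"long-axis deg",round((a+90)%180,1),"reach",round(np.hypot(cx,cy)))
E
```

```text
[ 0.53926502  0.22450806 -0.05375564] [[1.1, 0.5], [2.0, 0.3], [1.4, 0.2], [1.3, 1.1], [-3.4, 0.5], [-2.1, -2.7]]
grip [0.5345 0.1366 0.188 ] [182.1 230.2] crop [408. 241.] reach 0.552
therm [0.4714 0.0329 0.128 ] [231.1 257.8] crop [604. 351.] reach 0.473
timer [0.5937 0.0263 0.174 ] [230.9 205.6] crop [604. 143.] reach 0.594
rack [0.5393 0.2245 0.105 ] [158.9 233.6] crop [315. 254.] reach 0.584
therm mid [0.4706 0.0318 0.138 ] len 0.059 dir first end oven 1.465
timer mid [0.5876 0.021  0.184 ] len 0.053 dir first end oven 0.86
block 412 -353 size 34 59 long-axis deg 163.8 reach 542
block 426 -205 size 59 35 long-axis deg 5.2 reach 473
block 542 -209 size 57 35 long-axis deg 70.1 reach 581
block 545 -377 size 35 59 long-axis deg 119.9 reach 662
```

Fit: oven at about (0.54, 0.22), yaw -0.054 rad; thermostat at about 0.93 rad, timer at about 0. The four block sizes and reaches are plausible. I'm moving to hover over the handle, to refine with the wrist camera.

>>> servo_tool(
  increments=[
    [0,0,-0.123,0.9,0.9,0.3,1],
    [0,0,-0.123,0.9,0.9,0.3,1],
    [0,0,-0.123,0.9,0.9,0.3,1],
    [0,0,-0.123,0.9,0.9,0.3,1],
    [0,0,-0.123,0.9,0.9,0.3,1],
    [0,0,-0.123,0.9,0.9,0.3,1],
    [0,0,-0.123,0.9,0.9,0.3,1],
    [0,0,-0.123,0.9,0.9,0.3,1],
    [0,0,-0.123,0.9,0.9,0.3,1],
    [0,0,-0.123,0.9,0.9,0.3,1],
  ],
)

```text
clock: 1.88
tool_pos: [0.3977, -0.4597, 0.2822]
orientation: [1.0, -0.029, -0.001, 0.0]
contact_force: [-0.6, -0.7, -0.1]
grip_width: 0.0871
finger_force: 0.0
```

>>> servo_tool(
  increments=[
    [0,0,0,0.6,1,0,1],
    [0,0,0,0.6,1,0,1],
    [0,0,0,0.6,1,0,1],
    [0,0,0,0.6,1,0,1],
    [0,0,0,0.6,1,0,1],
    [0,0,0,0.6,1,0,1],
    [0,0,0,0.6,1,0,1],
    [0,0,0,0.6,1,0,1],
  ],
)

```text
clock: 2.55
tool_pos: [0.5191, -0.2587, 0.282]
orientation: [1.0, -0.028, -0.001, 0.0]
contact_force: [-0.6, -0.6, -0.2]
grip_width: 0.087
finger_force: 0.0
```

>>> servo_tool(
  increments=[
    [0,0,0,0,1,0,1],
    [0,0,0,0,1,0,1],
    [0,0,0,0,1,0,1],
    [0,0,0,0,1,0,1],
    [0,0,0,0,1,0,1],
    [0,0,0,0,1,0,1],
    [0,0,0,0,1,0,1],
    [0,0,0,0,1,0,1],
  ],
)

```text
clock: 3.22
tool_pos: [0.519, -0.0619, 0.2823]
orientation: [1.0, -0.03, -0.0, 0.001]
contact_force: [-0.2, -0.6, -1.2]
grip_width: 0.0866
finger_force: 0.0
```

>>> servo_tool(
  increments=[
    [0,0,0,0.05,0.8,0,1],
    [0,0,0,0.05,0.8,0,1],
    [0,0,0,0.05,0.8,0,1],
    [0,0,0,0.05,0.8,0,1],
    [0,0,0,0.05,0.8,0,1],
    [0,0,0,0.05,0.8,0,1],
    [0,0,0,0.05,0.8,0,1],
    [0,0,0,0.05,0.8,0,1],
    [0,0,0,0.05,0.8,0,1],
  ],
)

```text
clock: 3.97
tool_pos: [0.5297, 0.0988, 0.2824]
orientation: [1.0, -0.03, -0.0, 0.0]
contact_force: [-0.4, 0.1, -0.3]
grip_width: 0.0871
finger_force: 0.0
```

```bash
python3 - <<'E'
from h import *
s=manip.get_state();print(s["clock"],s["tool_pos"],s["orientation"])
c=manip.calibration("wrist"); im=manip.capture("wrist");cv2.imwrite("pics/w1.png",im)
import json;json.dump({k:np.array(v).tolist() for k,v in c.items()},open("pics/w1.json","w"))
big=cv2.resize(im,(800,500),interpolation=cv2.INTER_CUBIC);cv2.imwrite("pics/w1b.png",big)
for l,z in(("hatch_grip",.188),("thermostat_grip",.128),("timer_grip",.174)):
    for d in manip.place_of("wrist",l)[:2]: print(l,d["score"],d["at"],ray("wrist",d["at"],z,c).round(4))
E
```

```text
3.9667 [0.52970253 0.09877947 0.28239126] [ 9.99545832e-01 -3.01311542e-02 -8.80770638e-05  4.85733310e-04]
hatch_grip 0.81 [278.4, 197.2] [0.5369 0.1368 0.188 ]
thermostat_grip 0.8 [373.9, 229.3] [0.4717 0.0361 0.128 ]
timer_grip 0.93 [390.5, 127.8] [0.5932 0.0289 0.174 ]
```

View pics/w1b.png

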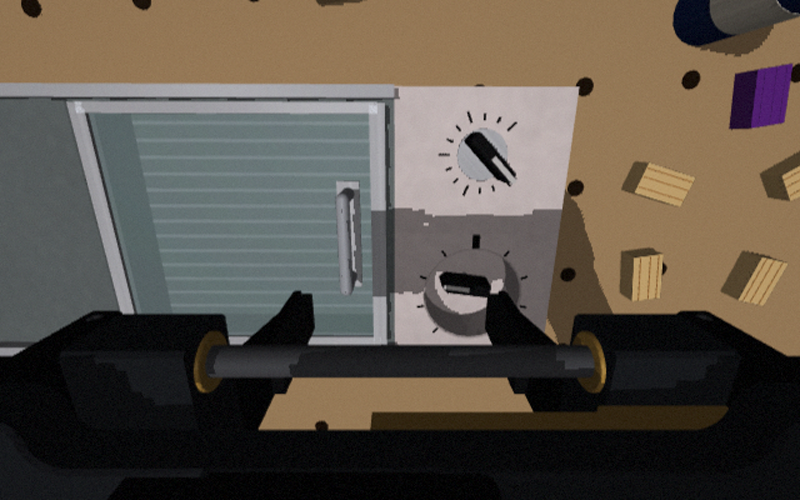

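The view shows the handle bar at about (346,240), the timer (490,160), the well (472,290), and the samples at right. The network points agree with the fit to within 3 mm. Oven origin is about (0.540, 0.225), yaw -0.055. I'll grip the handle and slide it.

>>> servo_tool(
  increments=[
    [0,0,0,0.03,0.175,0,1],
    [0,0,0,0.03,0.175,0,1],
    [0,0,0,0.03,0.175,-0.2,1],
    [0,0,0,0.03,0.175,-0.4,1],
    [0,0,0,0.03,0.175,-0.57,1],
    [0,0,0,0.03,0.175,-0.57,1],
    [0,0,0,0.03,0.175,-0.57,1],
    [0,0,0,0.03,0.175,-0.57,0],
    [0,0,0,0.03,0.175,-0.57,0],
    [0,0,0,0.03,0.175,-0.57,0],
    [0,0,0,0.03,0.175,-0.57,0],
    [0,0,0,0.03,0.175,-0.57,0],
  ],
)

```text
clock: 5.17
tool_pos: [0.5359, 0.1367, 0.1698]
orientation: [1.0, -0.028, 0.001, -0.0]
contact_force: [-0.1, 0.6, 0.1]
grip_width: 0.0617
finger_force: 0.0
```

>>> servo_tool(
  increments=[
    [0,0,0,0,0,0,0],
    [0,0,0,0,0,0,0],
    [0,0,0,0,0,0,0],
    [0,0,0,0,0,0,0],
  ],
)

```text
clock: 5.5
tool_pos: [0.5353, 0.1366, 0.1686]
orientation: [1.0, -0.028, 0.0, 0.0]
contact_force: [0.0, -0.5, -0.4]
grip_width: 0.0349
finger_force: 0.0
```

>>> servo_tool(
  increments=[
    [0,0,0,0,0,0,0],
    [0,0,0,0,0,0,0],
    [0,0,0,0,0,0,0],
    [0,0,0,0,0,0,0],
    [0,0,0,0,0,0,0],
    [0,0,0,0,0,0,0],
  ],
)

```text
clock: 6.0
tool_pos: [0.5355, 0.1399, 0.1686]
orientation: [1.0, -0.027, 0.001, -0.002]
contact_force: [0.9, 5.9, -3.0]
grip_width: 0.0086
finger_force: 30.0
```

>>> servo_tool(
  increments=[
    [0,0,0,0.005,0.08,0,0],
    [0,0,0,0.01,0.18,0,0],
    [0,0,0,0.015,0.28,0,0],
    [0,0,0,0.02,0.38,0,0],
    [0,0,0,0.025,0.48,0,0],
    [0,0,0,0.03,0.58,0,0],
    [0,0,0,0.037,0.68,0,0],
    [0,0,0,0.042,0.78,0,0],
    [0,0,0,0.047,0.88,0,0],
    [0,0,0,0.052,0.96,0,0],
    [0,0,0,0.055,1,0,0],
    [0,0,0,0.055,1,0,0],
  ],
)

```text
clock: 7.0
tool_pos: [0.5481, 0.3389, 0.1686]
orientation: [1.0, -0.027, 0.002, -0.001]
contact_force: [5.4, 1.5, -2.0]
grip_width: 0.0088
finger_force: 30.0
```

>>> servo_tool(
  increments=[
    [0,0,0,0.003,0.05,0,0],
    [0,0,0,0.006,0.1,0,0],
    [0,0,0,0.006,0.115,0,0],
    [0,0,0,0.006,0.115,0,0],
    [0,0,0,0.006,0.115,0,0],
    [0,0,0,0.006,0.115,0,0],
  ],
)

```text
clock: 7.5
tool_pos: [0.5495, 0.361, 0.1686]
orientation: [1.0, -0.028, 0.002, -0.001]
contact_force: [7.2, 0.4, -3.2]
grip_width: 0.009
finger_force: 30.0
```

>>> servo_tool(
  increments=[
    [0,0,0,0,0,0,0.75],
    [0,0,0,0,0,0,0.75],
    [0,0,0,0,0,0,0.75],
    [0,0,0,0,0,0,0.75],
    [0,0,0,0,0,0,0.75],
    [0,0,0,0,0,0.2,0.75],
    [0,0,0,0,0,0.4,0.75],
    [0,0,0,0,0,0.57,0.75],
    [0,0,0,0,0,0.57,0.75],
    [0,0,0,0,0,0.57,0.75],
  ],
)

```text
clock: 8.33
tool_pos: [0.548, 0.3608, 0.2856]
orientation: [1.0, -0.028, 0.002, -0.002]
contact_force: [-0.0, -0.5, -0.3]
grip_width: 0.0631
finger_force: 0.0
```

>>> servo_tool(
  increments=[
    [0,0,0,0,-1,0,0.75],
    [0,0,0,0,-1,0,0.75],
    [0,0,0,0,-1,0,0.75],
    [0,0,0,0,-1,0,0.75],
    [0,0,0,0,-1,0,0.75],
    [0,0,0,0,-1,0,0.75],
    [0,0,0,0,-1,0,0.75],
  ],
)

```text
clock: 8.92
tool_pos: [0.5471, 0.1567, 0.2812]
orientation: [1.0, -0.03, -0.001, 0.001]
contact_force: [0.2, 0.2, -0.7]
grip_width: 0.0649
finger_force: 0.0
```

>>> servo_tool(
  increments=[
    [0,0,0,-0.3,-1,0,0.75],
    [0,0,0,-0.3,-1,0,0.75],
    [0,0,0,-0.3,-1,0,0.75],
    [0,0,0,-0.3,-1,0,0.75],
    [0,0,0,-0.3,-1,0,0.75],
    [0,0,0,-0.3,-1,0,0.75],
    [0,0,0,-0.3,-1,0,0.75],
  ],
)

```text
clock: 9.5
tool_pos: [0.4868, -0.0413, 0.2819]
orientation: [1.0, -0.029, -0.001, -0.0]
contact_force: [0.4, 1.1, -0.0]
grip_width: 0.0653
finger_force: 0.0
```

>>> servo_tool(
  increments=[
    [0,0,0.0456,-0.3,-0.825,0,0.75],
    [0,0,0.0456,-0.3,-0.825,0,0.75],
    [0,0,0.0456,-0.3,-0.825,0,0.75],
    [0,0,0.0456,-0.3,-0.825,0,0.75],
    [0,0,0.0456,-0.3,-0.825,0,0.75],
    [0,0,0.0456,-0.3,-0.825,0,0.75],
    [0,0,0.0456,-0.3,-0.825,0,0.75],
    [0,0,0.0456,-0.3,-0.825,0,0.75],
  ],
)

```text
clock: 10.17
tool_pos: [0.4289, -0.2024, 0.2822]
orientation: [0.999, 0.046, -0.0, -0.001]
contact_force: [0.4, 0.1, 0.4]
grip_width: 0.0652
finger_force: 0.0
```

```bash
cat >> h.py <<'E'
def yaw():
    x,y,z,w=manip.get_state()["orientation"]; return np.degrees(np.arctan2(2*x*y*0+ (y*y-x*x),2*x*y))
def find(cam):
    st=manip.get_state();cal=manip.calibration(cam);im=manip.capture(cam)
    hsv=cv2.cvtColor(im,cv2.COLOR_BGR2HSV)
    v=hsv[...,2].astype(int); 
    m=((hsv[...,0]>15)&(hsv[...,0]<24)&(v>(133 if cam=="top" else 150))&(hsv[...,1]>70)&(hsv[...,1]<160)).astype(np.uint8)
    m=cv2.morphologyEx(m,cv2.MORPH_CLOSE,np.ones((3,3)))
    res=[]
    for c in cv2.findContours(m,cv2.RETR_EXTERNAL,cv2.CHAIN_APPROX_NONE)[0]:
        if cv2.contourArea(c)<80: continue
        g=np.array([ray(cam,q[0],.028,cal)[:2] for q in c],np.float32)
        (cx,cy),(w,h),a=cv2.minAreaRect(g*1000)
        if w>h: a+=90; 
        if 25<min(w,h)<48 and 45<max(w,h)<75: res.append((round(cx),round(cy),round(min(w,h)),round(max(w,h)),round((a+90)%180,1)))
    print(cam,res); return im
E
python3 - <<'E'
from h import *
s=manip.get_state();print(s["clock"],s["tool_pos"],yaw(),s["q"].round(2))
cv2.imwrite("pics/t2.png",find("top")); cv2.imwrite("pics/w2.png",find("wrist"))
for d in manip.place_of("top","spray_can")[:2]: print("can",ray("top",d["at"],0).round(3))
for cam in("top","wrist"):
    for d in manip.place_of(cam,"s1_center")[:6]: print(cam,d["score"],np.round(d["at"]),ray(cam,d["at"],.014).round(3))
E
```

```text
10.1667 [ 0.42893946 -0.20239388  0.28218356] -84.68144274876327 [ 0.49  0.09 -0.14  1.9   0.01  1.15 -1.14]
top [(547, -378, 38, 63, 121.5)]
wrist []
can [ 0.712 -0.239  0.   ]
wrist 0.81 [333.  92.] [ 0.537 -0.214  0.014]
```

View pics/w2.png

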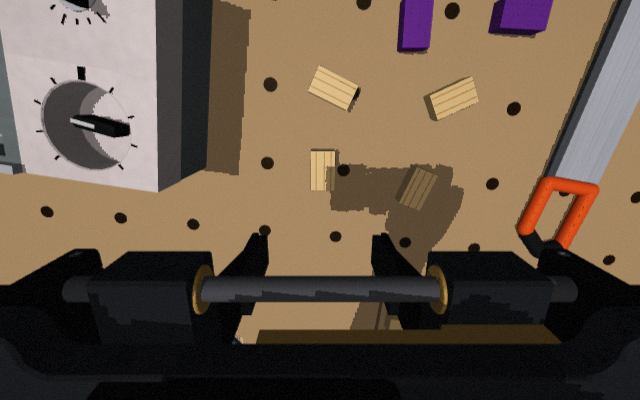

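```bash
python3 - <<'E'
from h import *
im=cv2.imread("pics/w2.png");hsv=cv2.cvtColor(im,cv2.COLOR_BGR2HSV)
for X in((.412,-.353,.028),(.426,-.205,.028),(.542,-.209,.028),(.545,-.377,.028),(.48,-.3,0)):
    u=np.round(proj("wrist",X)).astype(int);print(X,u,hsv[u[1],u[0]] if 0<=u[1]<400 and 0<=u[0]<640 else None)
E
```

```text
(0.412, -0.353, 0.028) [416 188] [ 18 118 121]
(0.426, -0.205, 0.028) [320 170] [ 19 102 216]
(0.542, -0.209, 0.028) [331  87] [ 19  99 220]
(0.545, -0.377, 0.028) [452  96] [ 19 107 207]
(0.48, -0.3, 0) [385 137] [ 17 103 168]
```

The wrist view shows B at (323,170), C (333,88), D (452,97) and A in shadow at (417,188). All match the projections to within a few mm. Picking B.

>>> servo_tool(
  increments=[
    [0,0,0,-0.01,-0.02,-0.2,0.75],
    [0,0,0,-0.01,-0.02,-0.4,0.75],
    [0,0,0,-0.01,-0.02,-0.6,0.75],
    [0,0,0,-0.01,-0.02,-0.8,0.75],
    [0,0,0,-0.01,-0.02,-1,0.75],
    [0,0,0,-0.01,-0.02,-1,0.75],
  ],
)

```text
clock: 10.92
tool_pos: [0.4205, -0.2067, 0.0763]
orientation: [0.999, 0.044, -0.007, -0.003]
contact_force: [-0.9, 0.2, 0.1]
grip_width: 0.0652
finger_force: 0.0
```

>>> servo_tool(
  increments=[
    [0,0,0,0,0,-0.15,0.75],
    [0,0,0,0,0,-0.3,0.75],
    [0,0,0,0,0,-0.38,0.75],
    [0,0,0,0,0,-0.38,0.75],
    [0,0,0,0,0,-0.38,0],
    [0,0,0,0,0,-0.38,0],
    [0,0,0,0,0,-0.38,0],
    [0,0,0,0,0,-0.38,0],
    [0,0,0,0,0,-0.38,0],
    [0,0,0,0,0,-0.38,0],
    [0,0,0,0,0,-0.38,0],
    [0,0,0,0,0,-0.38,0],
  ],
)

```text
clock: 11.92
tool_pos: [0.426, -0.2096, 0.0075]
orientation: [0.999, 0.044, 0.001, 0.0]
contact_force: [-2.2, 0.4, 7.3]
grip_width: 0.036
finger_force: 30.0
```

>>> servo_tool(
  increments=[
    [0,0,0,0,0,0.1,0],
    [0,0,0,0,0,0.3,0],
    [0,0,0,0,0,0.5,0],
    [0,0,0,0,0,0.7,0],
    [0,0,0,0,0,0.9,0],
    [0,0,0,0,0,1,0],
    [0,0,0,0,0,1,0],
    [0,0,0,0,0,1,0],
  ],
)

```text
clock: 12.58
tool_pos: [0.4258, -0.2096, 0.2076]
orientation: [0.999, 0.044, 0.001, 0.001]
contact_force: [-0.2, 0.5, -1.4]
grip_width: 0.0361
finger_force: 30.0
```

>>> servo_tool(
  increments=[
    [0,0,0.05,0,0.05,0.2,0],
    [0,0,0.09,0.1,0.2,0.2,0],
    [0,0,0.13,0.15,0.35,0.2,0],
    [0,0,0.17,0.2,0.5,0.2,0],
    [0,0,0.21,0.2,0.65,0.2,0],
    [0,0,0.25,0.2,0.8,0.2,0],
    [0,0,0.29,0.2,0.8,0.2,0],
    [0,0,0.33,0.2,0.8,0.2,0],
    [0,0,0.37,0.2,0.8,0.2,0],
    [0,0,0.41,0.2,0.8,0.2,0],
    [0,0,0.445,0.2,0.8,0.2,0],
    [0,0,0.453,0.2,0.8,0.2,0],
  ],
)

```text
clock: 13.58
tool_pos: [0.464, -0.0494, 0.2441]
orientation: [0.726, 0.687, -0.001, -0.002]
contact_force: [0.8, -0.1, -0.9]
grip_width: 0.036
finger_force: 30.0
```

>>> servo_tool(
  increments=[
    [0,0,0,0.1,0.15,0,0],
    [0,0,0,0.2,0.3,0,0],
    [0,0,0,0.3,0.45,0,0],
    [0,0,0,0.4,0.6,0,0],
    [0,0,0,0.5,0.75,0,0],
    [0,0,0,0.6,0.9,0,0],
    [0,0,0,0.6,1,0,0],
    [0,0,0,0.6,1,0,0],
  ],
)

```text
clock: 14.25
tool_pos: [0.5839, 0.1568, 0.2435]
orientation: [0.725, 0.689, -0.001, -0.003]
contact_force: [-0.6, 1.1, -0.7]
grip_width: 0.0354
finger_force: 30.0
```

>>> servo_tool(
  increments=[
    [0,0,0,0.04,0.15,0,0],
    [0,0,0,0.04,0.3,0,0],
    [0,0,0,0.04,0.45,0,0],
    [0,0,0,0.04,0.6,0,0],
    [0,0,0,0.04,0.625,0,0],
    [0,0,0,0.04,0.625,0,0],
    [0,0,0,0.04,0.625,0,0],
    [0,0,0,0.04,0.625,0,0],
  ],
)

```text
clock: 14.92
tool_pos: [0.5938, 0.2729, 0.2454]
orientation: [0.729, 0.685, -0.001, 0.0]
contact_force: [0.2, 0.6, -0.7]
grip_width: 0.0359
finger_force: 30.0
```

```bash
python3 - <<'E'
from h import *
s=manip.get_state();print(s["clock"],s["tool_pos"],yaw(),s["q"].round(2),s["grip_width"])
cv2.imwrite("pics/w3.png",manip.capture("wrist"))
import pickle;pickle.dump(manip.calibration("wrist"),open("pics/w3.pkl","wb"))
O=np.array([.540,.227]);c,sn=np.cos(.055),-np.sin(.055)
for x in((.1,.11),(.1,-.11),(-.1,.11),(-.1,-.11)):
    w=[O[0]+c*x[0]-sn*x[1],O[1]+sn*x[0]+c*x[1],.15];print(x,proj("wrist",w).round(0))
E
```

```text
14.9167 [0.59375054 0.27293304 0.24535574] -3.584482562682293 [-0.15  0.46 -0.5   1.54  0.23  1.2  -0.75] 0.03587376520768448
(0.1, 0.11) [374. 135.]
(0.1, -0.11) [364. 336.]
(-0.1, 0.11) [148. 137.]
(-0.1, -0.11) [185. 337.]
```

View pics/w3.png

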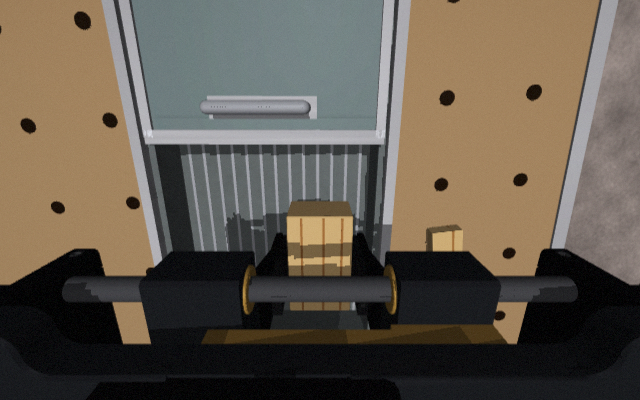

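The block is held over the chamber. Its rim (columns 150–380, hatch edge at row 137) matches the predicted corners. Lowering it.

>>> servo_tool(
  increments=[
    [0,0,0,0,0,-0.15,0],
    [0,0,0,0,0,-0.3,0],
    [0,0,0,0,0,-0.45,0],
    [0,0,0,0,0,-0.58,0],
    [0,0,0,0,0,-0.665,0],
    [0,0,0,0,0,-0.665,0],
    [0,0,0,0,0,-0.665,0],
    [0,0,0,0,0,-0.665,0.58],
    [0,0,0,0,0,-0.665,0.58],
    [0,0,0,0,0,-0.665,0.58],
    [0,0,0,0,0,-0.665,0.58],
    [0,0,0,0,0,-0.665,0.58],
  ],
)

```text
clock: 15.97
tool_pos: [0.5937, 0.2756, 0.114]
orientation: [0.728, 0.686, 0.0, 0.0]
contact_force: [0.4, 0.4, -0.5]
grip_width: 0.0498
finger_force: 0.0
```

>>> servo_tool(
  increments=[
    [0,0,0,0,0,0.1,0.58],
    [0,0,0,0,0,0.3,0.58],
    [0,0,0,0,0,0.5,0.58],
    [0,0,0,0,0,0.665,0.58],
    [0,0,0,0,0,0.665,0.75],
    [0,0,0,0,0,0.665,0.75],
  ],
)

```text
clock: 16.47
tool_pos: [0.5944, 0.2765, 0.2495]
orientation: [0.728, 0.686, 0.003, 0.001]
contact_force: [-0.7, 0.2, -0.6]
grip_width: 0.0575
finger_force: 0.0
```

```bash
sed -i 's/else 150)/else 180)/' h.py; python3 - <<'E'
from h import *
find("top")
im=find("wrist")
s=manip.get_state();print(s["clock"],s["tool_pos"])
cv2.imwrite("pics/w4.png",im)
for l in("s1_center",):
    for d in manip.place_of("top",l)[:6]: print(d["score"],d["at"],ray("top",d["at"],.119).round(3),ray("top",d["at"],.014).round(3))
    for d in manip.place_of("wrist",l)[:6]: print(d["score"],d["at"],ray("wrist",d["at"],.119).round(3))
E
```

```text
top [(412, -353, 34, 60, 163.8), (543, -208, 36, 61, 71.2), (546, -377, 36, 60, 120.3), (614, 327, 37, 60, 88.6)]
wrist []
16.5667 [0.59293185 0.27508376 0.24563777]
0.65 [330.1, 232.9] [ 0.528 -0.215  0.119] [ 0.542 -0.22   0.014]
```

>>> servo_tool(
  increments=[
    [0,0,0,0,-0.2,0,0.75],
    [0,0,0,0,-0.4,0,0.75],
    [0,0,0,0,-0.6,0,0.75],
    [0,0,0,0,-0.8,0,0.75],
    [0,0,0,0,-1,0,0.75],
    [0,0,0,0,-1,0,0.75],
  ],
)

```text
clock: 17.17
tool_pos: [0.5936, 0.0636, 0.2444]
orientation: [0.733, 0.68, -0.004, 0.002]
contact_force: [0.4, -1.3, -0.6]
grip_width: 0.0654
finger_force: 0.0
```

>>> servo_tool(
  increments=[
    [0,0,0,-0.025,-0.2,0,0.75],
    [0,0,0,-0.05,-0.4,0,0.75],
    [0,0,0,-0.075,-0.6,0,0.75],
    [0,0,0,-0.1,-0.8,0,0.75],
    [0,0,0,-0.125,-1,0,0.75],
    [0,0,0,-0.125,-1,0,0.75],
  ],
)

```text
clock: 17.67
tool_pos: [0.566, -0.1357, 0.2446]
orientation: [0.733, 0.68, -0.003, 0.001]
contact_force: [-0.0, -2.1, -0.6]
grip_width: 0.0655
finger_force: 0.0
```

>>> servo_tool(
  increments=[
    [0,0,-0.04,-0.05,-0.2,0,0.75],
    [0,0,-0.08,-0.1,-0.4,0,0.75],
    [0,0,-0.09,-0.13,-0.44,0,0.75],
    [0,0,-0.09,-0.13,-0.44,-0.2,0.75],
    [0,0,-0.09,-0.13,-0.44,-0.4,0.75],
    [0,0,-0.09,-0.13,-0.44,-0.5,0.75],
    [0,0,-0.09,-0.13,-0.44,-0.5,0.75],
    [0,0,-0.09,-0.13,-0.44,-0.5,0.75],
  ],
)

```text
clock: 18.33
tool_pos: [0.5417, -0.2117, 0.1451]
orientation: [0.817, 0.576, -0.001, -0.002]
contact_force: [0.1, -0.2, 0.8]
grip_width: 0.0655
finger_force: 0.0
```

>>> servo_tool(
  increments=[
    [0,0,0,0,0,-0.2,0.75],
    [0,0,0,0,0,-0.4,0.75],
    [0,0,0,0,0,-0.6,0.75],
    [0,0,0,0,0,-0.7,0.75],
    [0,0,0,0,0,-0.7,0.75],
    [0,0,0,0,0,-0.7,0],
    [0,0,0,0,0,-0.7,0],
    [0,0,0,0,0,-0.7,0],
    [0,0,0,0,0,-0.7,0],
    [0,0,0,0,0,-0.7,0],
    [0,0,0,0,0,-0.7,0],
    [0,0,0,0,0,-0.7,0],
  ],
)

```text
clock: 19.33
tool_pos: [0.5432, -0.2127, 0.0079]
orientation: [0.817, 0.576, 0.0, 0.001]
contact_force: [-1.3, -0.2, 6.8]
grip_width: 0.036
finger_force: 30.0
```

>>> servo_tool(
  increments=[
    [0,0,0,0,0,0.1,0],
    [0,0,0,0,0,0.3,0],
    [0,0,0,0,0,0.5,0],
    [0,0,0,0,0,0.7,0],
    [0,0,0,0,0,0.9,0],
    [0,0,0,0,0,1,0],
    [0,0,0,0,0,1,0],
    [0,0,0,0,0,1,0],
  ],
)

```text
clock: 20.0
tool_pos: [0.5429, -0.2126, 0.2079]
orientation: [0.817, 0.576, 0.001, 0.001]
contact_force: [-0.3, -0.6, -0.2]
grip_width: 0.0359
finger_force: 30.0
```

>>> servo_tool(
  increments=[
    [0,0,0.03,0,0,0.2,0],
    [0,0,0.06,0,0.15,0.2,0],
    [0,0,0.09,0,0.3,0.2,0],
    [0,0,0.09,0,0.45,0.2,0],
    [0,0,0.09,0,0.6,0.2,0],
    [0,0,0.09,0,0.75,0.2,0],
    [0,0,0.09,0,0.9,0.2,0],
    [0,0,0.09,0,1,0.2,0],
  ],
)

```text
clock: 20.67
tool_pos: [0.5409, -0.009, 0.2445]
orientation: [0.727, 0.687, -0.001, -0.002]
contact_force: [-0.1, -0.2, -0.8]
grip_width: 0.0358
finger_force: 30.0
```

>>> servo_tool(
  increments=[
    [0,0,0,0.05,0.15,0,0],
    [0,0,0,0.1,0.3,0,0],
    [0,0,0,0.15,0.45,0,0],
    [0,0,0,0.2,0.6,0,0],
    [0,0,0,0.225,0.75,0,0],
    [0,0,0,0.225,0.88,0,0],
    [0,0,0,0.225,0.92,0,0],
    [0,0,0,0.225,0.92,0,0],
    [0,0,0,0.225,0.92,0,0],
    [0,0,0,0.225,0.92,0,0],
  ],
)

```text
clock: 21.5
tool_pos: [0.5875, 0.169, 0.2456]
orientation: [0.729, 0.685, -0.001, 0.0]
contact_force: [0.4, -0.3, -0.6]
grip_width: 0.0359
finger_force: 30.0
```

>>> servo_tool(
  increments=[
    [0,0,0,0,0,-0.15,0],
    [0,0,0,0,0,-0.3,0],
    [0,0,0,0,0,-0.45,0],
    [0,0,0,0,0,-0.58,0],
    [0,0,0,0,0,-0.665,0],
    [0,0,0,0,0,-0.665,0],
    [0,0,0,0,0,-0.665,0],
    [0,0,0,0,0,-0.665,0.58],
    [0,0,0,0,0,-0.665,0.58],
    [0,0,0,0,0,-0.665,0.58],
    [0,0,0,0,0,-0.665,0.58],
    [0,0,0,0,0,-0.665,0.58],
  ],
)

```text
clock: 22.5
tool_pos: [0.5877, 0.1715, 0.1139]
orientation: [0.728, 0.686, 0.0, 0.0]
contact_force: [-0.4, 0.6, 0.1]
grip_width: 0.0497
finger_force: 0.0
```

>>> servo_tool(
  increments=[
    [0,0,0,0,0,0.1,0.58],
    [0,0,0,0,0,0.3,0.58],
    [0,0,0,0,0,0.5,0.58],
    [0,0,0,0,0,0.665,0.58],
    [0,0,0,0,0,0.665,0.75],
    [0,0,0,0,0,0.665,0.75],
  ],
)

```text
clock: 23.0
tool_pos: [0.5886, 0.1723, 0.2492]
orientation: [0.728, 0.686, 0.002, 0.001]
contact_force: [0.6, 0.2, -0.6]
grip_width: 0.0574
finger_force: 0.0
```

```bash
python3 - <<'E'
from h import *
find("top")
s=manip.get_state();print(s["clock"],s["tool_pos"],s["q"].round(2),yaw())
E
```

```text
top [(381, -577, 35, 70, 173.2), (609, 213, 37, 63, 88.6)]
23.05 [0.58746703 0.17154894 0.24706327] [ 0.04  0.39 -0.52  1.64  0.21  1.16 -0.6 ] -3.438270946322249
```

>>> servo_tool(
  increments=[
    [0,0,0,0,-0.2,0,0.75],
    [0,0,0,0,-0.4,0,0.75],
    [0,0,0,0,-0.6,0,0.75],
    [0,0,0,0,-0.8,0,0.75],
    [0,0,0,0,-1,0,0.75],
    [0,0,0,0,-1,0,0.75],
  ],
)

```text
clock: 23.55
tool_pos: [0.5861, -0.0403, 0.2438]
orientation: [0.733, 0.68, -0.004, 0.001]
contact_force: [0.4, -1.8, -0.5]
grip_width: 0.0653
finger_force: 0.0
```

>>> servo_tool(
  increments=[
    [0,0,0.04,-0.05,-0.2,0,0.75],
    [0,0,0.08,-0.1,-0.4,0,0.75],
    [0,0,0.12,-0.1,-0.6,0,0.75],
    [0,0,0.16,-0.1,-0.8,0,0.75],
    [0,0,0.185,-0.1,-1,0,0.75],
    [0,0,0.185,-0.1,-1,0,0.75],
    [0,0,0.185,-0.1,-1,0,0.75],
  ],
)

```text
clock: 24.13
tool_pos: [0.5656, -0.2322, 0.2439]
orientation: [0.504, 0.864, -0.001, -0.002]
contact_force: [0.7, 0.2, -0.0]
grip_width: 0.0653
finger_force: 0.0
```

```bash
python3 - <<'E'
from h import *
a=find("top");b=find("wrist")
s=manip.get_state();print(s["clock"],s["tool_pos"],yaw())
cv2.imwrite("pics/tw.png",cv2.resize(np.vstack([a,b]),(480,600)))
E
```

```text
top [(609, 212, 37, 66, 88.6), (614, 325, 37, 66, 88.6)]
wrist []
24.2333 [ 0.56692416 -0.22722956  0.24499072] 29.867613093163797
```

View pics/tw.png

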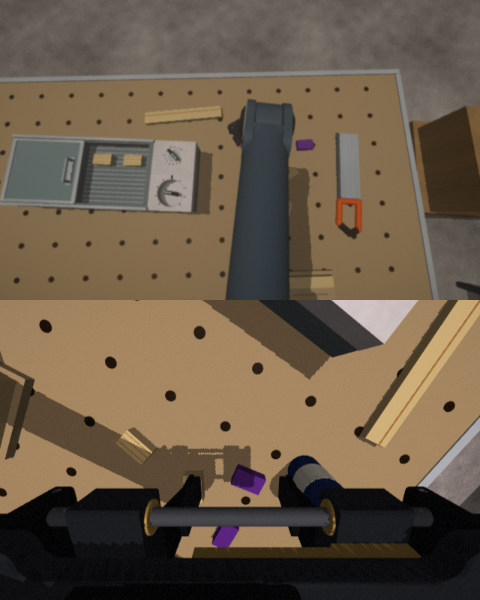

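>>> servo_tool(
  increments=[
    [0,0,-0.38,-0.3,-0.3,0.2,0.75],
    [0,0,-0.38,-0.4,-0.3,0.2,0.75],
    [0,0,-0.38,-0.4,-0.3,0.2,0.75],
    [0,0,-0.38,-0.4,-0.3,0.2,0.75],
    [0,0,-0.38,-0.4,-0.3,0.2,0.75],
    [0,0,-0.38,-0.4,-0.3,0.2,0.75],
    [0,0,-0.38,-0.4,-0.3,0.2,0.75],
    [0,0,-0.38,-0.4,-0.3,0.2,0.75],
    [0,0,-0.38,-0.4,-0.3,0.2,0.75],
    [0,0,-0.38,-0.4,-0.3,0.2,0.75],
    [0,0,-0.38,-0.4,-0.3,0.2,0.75],
  ],
)

```text
clock: 25.15
tool_pos: [0.4881, -0.2858, 0.2861]
orientation: [0.9, 0.435, -0.0, -0.0]
contact_force: [0.4, 0.2, -0.4]
grip_width: 0.0652
finger_force: 0.0
```

>>> servo_tool(
  increments=[
    [0,0,-0.377,-0.3,-0.3,0,0.75],
    [0,0,-0.377,-0.375,-0.325,0,0.75],
    [0,0,-0.377,-0.375,-0.325,0,0.75],
    [0,0,-0.377,-0.375,-0.325,0,0.75],
    [0,0,-0.377,-0.375,-0.325,0,0.75],
    [0,0,-0.377,-0.375,-0.325,0,0.75],
    [0,0,-0.377,-0.375,-0.325,0,0.75],
    [0,0,-0.377,-0.375,-0.325,0,0.75],
    [0,0,-0.377,-0.375,-0.325,0,0.75],
    [0,0,-0.377,-0.375,-0.325,0,0.75],
    [0,0,-0.377,-0.375,-0.325,0,0.75],
  ],
)

```text
clock: 26.07
tool_pos: [0.4131, -0.3518, 0.2862]
orientation: [0.99, -0.141, -0.0, -0.0]
contact_force: [0.3, -0.5, -1.2]
grip_width: 0.0655
finger_force: 0.0
```

```bash
python3 - <<'E'
from h import *
a=find("top");b=find("wrist")
s=manip.get_state();print(s["clock"],s["tool_pos"],yaw(),s["q"].round(2))
for cam in("top","wrist"):
    for d in manip.place_of(cam,"s1_center")[:6]: print(cam,d["score"],np.round(d["at"]),ray(cam,d["at"],.014).round(3))
for X in((.412,-.353,.028),(.545,-.377,.028)): print(proj("wrist",X).round(0))
cv2.imwrite("pics/w5.png",b)
E
```

```text
top [(609, 212, 37, 66, 88.6), (614, 325, 37, 64, 88.6)]
wrist [(412, -352, 32, 59, 163.9), (544, -377, 35, 59, 120.1)]
26.1667 [ 0.41300846 -0.35217475  0.28635369] -106.11719980329308 [ 0.71  0.2  -0.09  1.76  0.02  1.18 -1.24]
top 0.73 [177. 214.] [0.608 0.213 0.014]
[320. 168.]
[309.  70.]
```

View pics/w5.png

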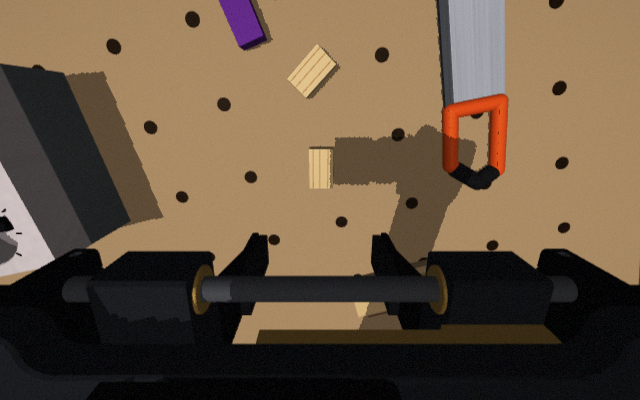

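A is at (320,168) and D at (313,70), both where first measured. Picking A straight down.

>>> servo_tool(
  increments=[
    [0,0,0,0,0,-0.2,0.75],
    [0,0,0,0,0,-0.4,0.75],
    [0,0,0,0,0,-0.6,0.75],
    [0,0,0,0,0,-0.8,0.75],
    [0,0,0,0,0,-1,0.75],
    [0,0,0,0,0,-1,0.75],
  ],
)

```text
clock: 26.77
tool_pos: [0.4078, -0.3496, 0.0795]
orientation: [0.99, -0.142, -0.007, -0.004]
contact_force: [-1.0, 0.0, -0.4]
grip_width: 0.0653
finger_force: 0.0
```

>>> servo_tool(
  increments=[
    [0,0,0,0,0,-0.15,0.75],
    [0,0,0,0,0,-0.3,0.75],
    [0,0,0,0,0,-0.4,0.75],
    [0,0,0,0,0,-0.4,0.75],
    [0,0,0,0,0,-0.4,0],
    [0,0,0,0,0,-0.4,0],
    [0,0,0,0,0,-0.4,0],
    [0,0,0,0,0,-0.4,0],
    [0,0,0,0,0,-0.4,0],
    [0,0,0,0,0,-0.4,0],
    [0,0,0,0,0,-0.4,0],
    [0,0,0,0,0,-0.4,0],
  ],
)

```text
clock: 27.77
tool_pos: [0.413, -0.3538, 0.0076]
orientation: [0.99, -0.143, 0.001, 0.0]
contact_force: [-1.7, 0.7, 5.8]
grip_width: 0.0358
finger_force: 30.0
```

>>> servo_tool(
  increments=[
    [0,0,0,0,0,0.1,0],
    [0,0,0,0,0,0.3,0],
    [0,0,0,0,0,0.5,0],
    [0,0,0,0,0,0.7,0],
    [0,0,0,0,0,0.9,0],
    [0,0,0,0,0,1,0],
    [0,0,0,0,0,1,0],
    [0,0,0,0,0,1,0],
  ],
)

```text
clock: 28.43
tool_pos: [0.4128, -0.3537, 0.2078]
orientation: [0.99, -0.143, 0.001, 0.001]
contact_force: [0.5, 0.1, -1.7]
grip_width: 0.0357
finger_force: 30.0
```

>>> servo_tool(
  increments=[
    [0,0,0.03,0.1,0,0.2,0],
    [0,0,0.06,0.2,0.1,0.2,0],
    [0,0,0.1,0.3,0.25,0.2,0],
    [0,0,0.14,0.3,0.4,0.2,0],
    [0,0,0.18,0.3,0.55,0.2,0],
    [0,0,0.22,0.3,0.7,0.2,0],
    [0,0,0.255,0.3,0.85,0.2,0],
    [0,0,0.28,0.3,0.9,0.2,0],
    [0,0,0.28,0.3,0.9,0.2,0],
    [0,0,0.28,0.3,0.9,0.2,0],
  ],
)

```text
clock: 29.27
tool_pos: [0.4717, -0.1734, 0.2451]
orientation: [0.956, 0.292, -0.001, -0.001]
contact_force: [-0.6, -0.8, 0.1]
grip_width: 0.0357
finger_force: 30.0
```

>>> servo_tool(
  increments=[
    [0,0,0.04,0.1,0.1,0,0],
    [0,0,0.08,0.1,0.25,0,0],
    [0,0,0.12,0.1,0.4,0,0],
    [0,0,0.16,0.1,0.55,0,0],
    [0,0,0.2,0.1,0.7,0,0],
    [0,0,0.24,0.1,0.85,0,0],
    [0,0,0.275,0.1,0.95,0,0],
    [0,0,0.2925,0.1,1,0,0],
    [0,0,0.2925,0.1,1,0,0],
    [0,0,0.2925,0.1,1,0,0],
  ],
)

```text
clock: 30.1
tool_pos: [0.4926, 0.0249, 0.2458]
orientation: [0.729, 0.685, -0.001, -0.0]
contact_force: [-0.2, -0.8, -0.3]
grip_width: 0.0358
finger_force: 30.0
```

>>> servo_tool(
  increments=[
    [0,0,0,0,0.15,0,0],
    [0,0,0,0,0.3,0,0],
    [0,0,0,0,0.45,0,0],
    [0,0,0,0,0.6,0,0],
    [0,0,0,0,0.75,0,0],
    [0,0,0,0,0.9,0,0],
    [0,0,0,0,1,0,0],
  ],
)

```text
clock: 30.68
tool_pos: [0.4932, 0.2271, 0.2461]
orientation: [0.729, 0.685, 0.0, -0.0]
contact_force: [0.2, 0.3, -0.1]
grip_width: 0.0359
finger_force: 30.0
```

>>> servo_tool(
  increments=[
    [0,0,0,0,0.15,0,0],
    [0,0,0,0,0.275,0,0],
    [0,0,0,0,0.275,0,0],
    [0,0,0,0,0.275,0,0],
    [0,0,0,0,0.275,0,0],
    [0,0,0,0,0.275,0,0],
  ],
)

```text
clock: 31.18
tool_pos: [0.4936, 0.279, 0.246]
orientation: [0.729, 0.684, -0.001, 0.001]
contact_force: [0.5, 0.5, -0.2]
grip_width: 0.0359
finger_force: 30.0
```

>>> servo_tool(
  increments=[
    [0,0,0,0,0,-0.15,0],
    [0,0,0,0,0,-0.3,0],
    [0,0,0,0,0,-0.45,0],
    [0,0,0,0,0,-0.58,0],
    [0,0,0,0,0,-0.665,0],
    [0,0,0,0,0,-0.665,0],
    [0,0,0,0,0,-0.665,0],
    [0,0,0,0,0,-0.665,0.58],
    [0,0,0,0,0,-0.665,0.58],
    [0,0,0,0,0,-0.665,0.58],
    [0,0,0,0,0,-0.665,0.58],
    [0,0,0,0,0,-0.665,0.58],
  ],
)

```text
clock: 32.18
tool_pos: [0.4927, 0.2815, 0.1139]
orientation: [0.728, 0.686, 0.0, 0.0]
contact_force: [0.5, -0.2, -0.1]
grip_width: 0.0496
finger_force: 0.0
```

>>> servo_tool(
  increments=[
    [0,0,0,0,0,0.1,0.58],
    [0,0,0,0,0,0.3,0.58],
    [0,0,0,0,0,0.5,0.58],
    [0,0,0,0,0,0.665,0.58],
    [0,0,0,0,0,0.665,0.75],
    [0,0,0,0,0,0.665,0.75],
  ],
)

```text
clock: 32.68
tool_pos: [0.4933, 0.2824, 0.249]
orientation: [0.727, 0.686, 0.002, 0.001]
contact_force: [0.2, -0.6, -1.0]
grip_width: 0.0577
finger_force: 0.0
```

>>> servo_tool(
  increments=[
    [0,0,0,0.05,-0.2,0,0.75],
    [0,0,0,0.1,-0.4,0,0.75],
    [0,0,0,0.1,-0.6,0,0.75],
    [0,0,0,0.1,-0.8,0,0.75],
    [0,0,0,0.1,-1,0,0.75],
    [0,0,0,0.1,-1,0,0.75],
  ],
)

```text
clock: 33.18
tool_pos: [0.512, 0.071, 0.2442]
orientation: [0.732, 0.681, -0.004, 0.001]
contact_force: [0.9, -0.3, -1.3]
grip_width: 0.0652
finger_force: 0.0
```

```bash
python3 - <<'E'
from h import *
a=find("top");cv2.imwrite("pics/t6.png",a)
s=manip.get_state();print(s["clock"],s["tool_pos"],yaw(),s["q"].round(2))
E
```

```text
top []
33.2333 [0.51193146 0.07561777 0.24459303] -3.901230805154406 [ 0.3   0.25 -0.63  1.85  0.17  1.1  -0.46]
```

```bash
python3 - <<'E'
from h import *
im=cv2.imread("pics/t6.png");hsv=cv2.cvtColor(im,cv2.COLOR_BGR2HSV)
for X in((.545,-.377,.028),(.545,-.42,.0),(.594,.276,.133),(.493,.282,.133)):
    u=np.round(proj("top",X)).astype(int);print(u,hsv[u[1],u[0]])
for d in manip.place_of("top","s1_center")[:6]: print(d["score"],np.round(d["at"]),ray("top",d["at"],.014).round(3))
cv2.imwrite("pics/t6b.png",cv2.resize(im[120:360],(800,300)))
E
```

```text
[386 230] [ 17 105 139]
[399 231] [ 17 106 140]
[135 211] [103  45  68]
[130 251] [103  54  66]
```

View pics/t6b.png

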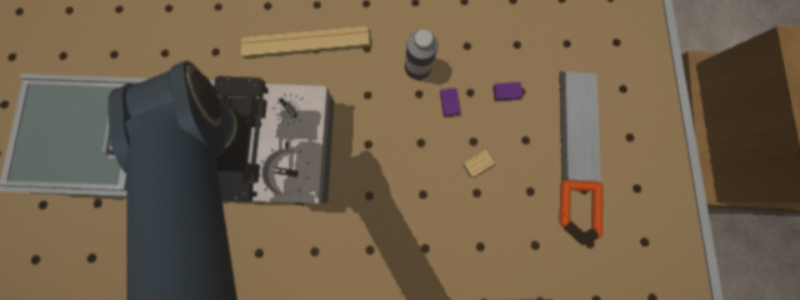

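D has been knocked: it's now at crop (480,163), which is pixel (384,250), and it was at (386,230). The exposure also changed, so I'll re-measure with a relative threshold.

```bash
python3 - <<'E'
from h import *
im=cv2.imread("pics/t6.png");v=im.max(2)
sub=v[225:280,350:420];print(np.median(sub),sub.max())
m=np.zeros_like(v);m[225:280,350:420]=(sub>np.median(sub)*1.1)
m=cv2.morphologyEx(m,cv2.MORPH_CLOSE,np.ones((3,3)))
for c in cv2.findContours(m,cv2.RETR_EXTERNAL,cv2.CHAIN_APPROX_NONE)[0]:
    if cv2.contourArea(c)<60: continue
    g=np.array([ray("top",q[0],.028)[:2] for q in c],np.float32)*1000
    print(cv2.minAreaRect(g))
E
```

```text
140.0 176
((489.33294677734375, -364.14739990234375), (34.24614334106445, 57.62575912475586), 29.45368194580078)
```

>>> servo_tool(
  increments=[
    [0,0,0,0,-0.2,0,0.75],
    [0,0,0,0,-0.4,0,0.75],
    [0,0,0,0,-0.6,0,0.75],
    [0,0,0,0,-0.8,0,0.75],
    [0,0,0,0,-1,0,0.75],
    [0,0,0,0,-1,0,0.75],
  ],
)

```text
clock: 33.78
tool_pos: [0.5117, -0.1264, 0.2451]
orientation: [0.731, 0.682, -0.002, 0.0]
contact_force: [0.7, -0.7, -0.5]
grip_width: 0.0654
finger_force: 0.0
```

>>> servo_tool(
  increments=[
    [0,0,0.04,-0.115,-0.2,0,0.75],
    [0,0,0.08,-0.115,-0.4,0,0.75],
    [0,0,0.12,-0.115,-0.6,0,0.75],
    [0,0,0.16,-0.115,-0.8,0,0.75],
    [0,0,0.181,-0.115,-1,0,0.75],
    [0,0,0.181,-0.115,-1,0,0.75],
    [0,0,0.181,-0.115,-1,0,0.75],
  ],
)

```text
clock: 34.37
tool_pos: [0.4891, -0.3205, 0.2449]
orientation: [0.508, 0.861, 0.0, -0.001]
contact_force: [0.8, 0.5, -0.8]
grip_width: 0.0652
finger_force: 0.0
```

>>> servo_tool(
  increments=[
    [0,0,0,0,-0.15,0,0.75],
    [0,0,0,0,-0.245,-0.1,0.75],
    [0,0,0,0,-0.245,-0.3,0.75],
    [0,0,0,0,-0.245,-0.5,0.75],
    [0,0,0,0,-0.245,-0.5,0.75],
    [0,0,0,0,-0.245,-0.5,0.75],
    [0,0,0,0,-0.245,-0.5,0.75],
  ],
)

```text
clock: 34.95
tool_pos: [0.4917, -0.3658, 0.1485]
orientation: [0.505, 0.863, 0.001, 0.001]
contact_force: [0.3, 0.3, 0.6]
grip_width: 0.0649
finger_force: 0.0
```

>>> servo_tool(
  increments=[
    [0,0,0,0,0,-0.2,0.75],
    [0,0,0,0,0,-0.4,0.75],
    [0,0,0,0,0,-0.6,0.75],
    [0,0,0,0,0,-0.7,0.75],
    [0,0,0,0,0,-0.7,0.75],
    [0,0,0,0,0,-0.7,0],
    [0,0,0,0,0,-0.7,0],
    [0,0,0,0,0,-0.7,0],
    [0,0,0,0,0,-0.7,0],
    [0,0,0,0,0,-0.7,0],
    [0,0,0,0,0,-0.7,0],
    [0,0,0,0,0,-0.7,0],
  ],
)

```text
clock: 35.95
tool_pos: [0.4901, -0.3679, 0.0079]
orientation: [0.506, 0.863, -0.0, 0.001]
contact_force: [-0.6, 0.2, 6.7]
grip_width: 0.0355
finger_force: 30.0
```

>>> servo_tool(
  increments=[
    [0,0,0,0,0,0.1,0],
    [0,0,0,0,0,0.3,0],
    [0,0,0,0,0,0.5,0],
    [0,0,0,0,0,0.7,0],
    [0,0,0,0,0,0.9,0],
    [0,0,0,0,0,1,0],
    [0,0,0,0,0,1,0],
    [0,0,0,0,0,1,0],
  ],
)

```text
clock: 36.62
tool_pos: [0.4898, -0.3677, 0.2079]
orientation: [0.506, 0.863, -0.0, 0.001]
contact_force: [0.1, -0.4, -0.8]
grip_width: 0.0357
finger_force: 30.0
```

>>> servo_tool(
  increments=[
    [0,0,-0.03,0,0,0.2,0],
    [0,0,-0.06,0,0.1,0.2,0],
    [0,0,-0.1,0,0.25,0.2,0],
    [0,0,-0.14,0,0.4,0.2,0],
    [0,0,-0.181,0,0.55,0.2,0],
    [0,0,-0.181,0,0.7,0.2,0],
    [0,0,-0.181,0,0.8,0.2,0],
    [0,0,-0.181,0,0.8,0.2,0],
  ],
)

```text
clock: 37.28
tool_pos: [0.4887, -0.2014, 0.2448]
orientation: [0.725, 0.689, -0.0, -0.002]
contact_force: [0.4, 0.1, -0.8]
grip_width: 0.0359
finger_force: 30.0
```

>>> servo_tool(
  increments=[
    [0,0,0,0,0.15,0,0],
    [0,0,0,0,0.3,0,0],
    [0,0,0,0,0.45,0,0],
    [0,0,0,0,0.6,0,0],
    [0,0,0,0,0.75,0,0],
    [0,0,0,0,0.9,0,0],
    [0,0,0,0,1,0,0],
  ],
)

```text
clock: 37.87
tool_pos: [0.4884, -0.0052, 0.2451]
orientation: [0.727, 0.687, -0.001, -0.001]
contact_force: [0.2, 0.9, 0.3]
grip_width: 0.0359
finger_force: 30.0
```

>>> servo_tool(
  increments=[
    [0,0,0,0,0.15,0,0],
    [0,0,0,-0.01,0.3,0,0],
    [0,0,0,-0.01,0.45,0,0],
    [0,0,0,-0.01,0.6,0,0],
    [0,0,0,-0.01,0.75,0,0],
    [0,0,0,-0.01,0.88,0,0],
    [0,0,0,-0.01,0.925,0,0],
    [0,0,0,-0.01,0.925,0,0],
    [0,0,0,-0.01,0.925,0,0],
    [0,0,0,-0.01,0.925,0,0],
  ],
)

```text
clock: 38.7
tool_pos: [0.4877, 0.1752, 0.2456]
orientation: [0.728, 0.685, -0.001, 0.0]
contact_force: [0.3, -0.4, -0.1]
grip_width: 0.0358
finger_force: 30.0
```

>>> servo_tool(
  increments=[
    [0,0,0,0,0,-0.15,0],
    [0,0,0,0,0,-0.3,0],
    [0,0,0,0,0,-0.45,0],
    [0,0,0,0,0,-0.58,0],
    [0,0,0,0,0,-0.665,0],
    [0,0,0,0,0,-0.665,0],
    [0,0,0,0,0,-0.665,0],
    [0,0,0,0,0,-0.665,0.58],
    [0,0,0,0,0,-0.665,0.58],
    [0,0,0,0,0,-0.665,0.58],
    [0,0,0,0,0,-0.665,0.58],
    [0,0,0,0,0,-0.665,0.58],
  ],
)

```text
clock: 39.7
tool_pos: [0.4877, 0.1775, 0.1139]
orientation: [0.728, 0.686, 0.0, 0.0]
contact_force: [0.2, 0.1, 0.3]
grip_width: 0.0497
finger_force: 0.0
```

>>> servo_tool(
  increments=[
    [0,0,0,0,0,0.1,0.58],
    [0,0,0,0,0,0.3,0.58],
    [0,0,0,0,0,0.5,0.58],
    [0,0,0,0,0,0.665,0.58],
    [0,0,0,0,0,0.665,0.58],
    [0,0,0,0,0,0.665,0.58],
  ],
)

```text
clock: 40.2
tool_pos: [0.4885, 0.1782, 0.2488]
orientation: [0.728, 0.686, 0.002, 0.001]
contact_force: [-0.1, -0.5, -0.4]
grip_width: 0.0506
finger_force: 0.0
```

>>> servo_tool(
  increments=[
    [0,0,0.04,0.05,0.1,0,0.75],
    [0,0,0.08,0.1,0.25,0,0.75],
    [0,0,0.12,0.15,0.4,0,0.75],
    [0,0,0.16,0.2,0.55,0,0.75],
    [0,0,0.2,0.25,0.7,0,0.75],
    [0,0,0.24,0.3,0.85,0,0.75],
    [0,0,0.28,0.3,0.92,0,0.75],
    [0,0,0.32,0.3,0.92,0,0.75],
    [0,0,0.36,0.3,0.92,0,0.75],
    [0,0,0.4,0.3,0.92,0,0.75],
    [0,0,0.44,0.3,0.92,0,0.75],
    [0,0,0.48,0.3,0.92,0,0.75],
  ],
)

```text
clock: 41.2
tool_pos: [0.5468, 0.3611, 0.2444]
orientation: [0.061, 0.998, -0.001, -0.001]
contact_force: [-0.5, 0.3, 0.5]
grip_width: 0.0655
finger_force: 0.0
```

>>> servo_tool(
  increments=[
    [0,0,0.02,0,0,0,0.75],
    [0,0,0.02,0,0,0,0.75],
    [0,0,0.02,0,0,-0.2,0.75],
    [0,0,0.02,0,0,-0.39,0.75],
    [0,0,0.02,0,0,-0.39,0.75],
    [0,0,0.02,0,0,-0.39,0.75],
  ],
)

```text
clock: 41.7
tool_pos: [0.5465, 0.3603, 0.1662]
orientation: [0.034, 0.999, -0.002, -0.002]
contact_force: [-0.4, 1.5, 0.1]
grip_width: 0.0654
finger_force: 0.0
```

>>> servo_tool(
  increments=[
    [0,0,0,0,0,0,0],
    [0,0,0,0,0,0,0],
    [0,0,0,0,0,0,0],
    [0,0,0,0,0,0,0],
    [0,0,0,0,0,0,0],
    [0,0,0,0,0,0,0],
    [0,0,0,0,0,0,0],
    [0,0,0,0,0,0,0],
    [0,0,0,0,0,0,0],
    [0,0,0,0,0,0,0],
    [0,0,0,0,0,0,0],
  ],
)

```text
clock: 42.62
tool_pos: [0.5475, 0.3615, 0.1685]
orientation: [0.033, 0.999, -0.0, -0.0]
contact_force: [0.0, -0.1, 1.7]
grip_width: 0.0086
finger_force: 29.9
```

```bash
python3 - <<'E'
from h import *
s=manip.get_state();print(s["clock"],s["tool_pos"],yaw(),s["q"].round(2),s["contact_force"].round(1))
im=manip.capture("side");im2=manip.capture("top")
cv2.imwrite("pics/s7.png",np.hstack([cv2.resize(im[220:400,120:420],(480,288)),cv2.resize(im2[170:300,0:280],(320,288))]))
E
```

```text
42.6167 [0.54746624 0.36146429 0.16852789] 86.19729861806718 [-0.03  0.68 -0.96  1.6   0.59  1.18  0.39] [ 0.  -0.1  1.7]
```

View pics/s7.png

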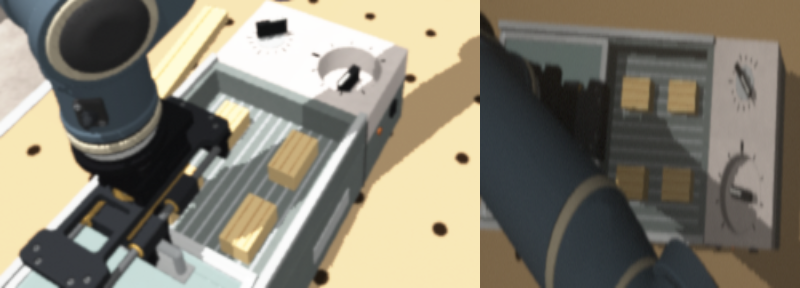

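All four samples are on the rack and well apart (right panel). Closing the hatch.

>>> servo_tool(
  increments=[
    [0,0,0,-0.005,-0.08,0,0],
    [0,0,0,-0.01,-0.18,0,0],
    [0,0,0,-0.015,-0.28,0,0],
    [0,0,0,-0.02,-0.38,0,0],
    [0,0,0,-0.025,-0.48,0,0],
    [0,0,0,-0.03,-0.58,0,0],
    [0,0,0,-0.037,-0.68,0,0],
    [0,0,0,-0.042,-0.78,0,0],
    [0,0,0,-0.047,-0.88,0,0],
    [0,0,0,-0.052,-0.96,0,0],
    [0,0,0,-0.055,-1,0,0],
    [0,0,0,-0.055,-1,0,0],
  ],
)

```text
clock: 43.72
tool_pos: [0.5347, 0.1599, 0.1684]
orientation: [0.034, 0.999, -0.001, -0.002]
contact_force: [-5.2, -1.3, 3.8]
grip_width: 0.0093
finger_force: 30.1
```

>>> servo_tool(
  increments=[
    [0,0,0,-0.002,-0.05,0,0],
    [0,0,0,-0.005,-0.1,0,0],
    [0,0,0,-0.006,-0.13,0,0],
    [0,0,0,-0.006,-0.13,0,0],
    [0,0,0,-0.006,-0.13,0,0],
    [0,0,0,-0.006,-0.13,0,0],
  ],
)

```text
clock: 44.22
tool_pos: [0.5334, 0.1401, 0.1685]
orientation: [0.031, 1.0, 0.003, -0.001]
contact_force: [-3.7, 8.4, -2.1]
grip_width: 0.0089
finger_force: 30.0
```

The hatch is against its stop at handle y = 0.140. Next I release it, rise, and line up over the thermostat.

>>> servo_tool(
  increments=[
    [0,0,0,0,0.01,0,0.39],
    [0,0,0,0,0.01,0,0.39],
    [0,0,0,0,0.01,0,0.39],
    [0,0,0,0,0.01,0.15,0.39],
    [0,0,0,0,0.01,0.3,0.39],
    [0,0,0,0,0.01,0.405,0.39],
    [0,0,0,0,0.01,0.405,0.39],
    [0,0,-0.03,0,0.01,0.405,0.39],
    [0,0,-0.054,0,0.01,0.405,0.39],
  ],
)

```text
clock: 44.97
tool_pos: [0.5358, 0.1366, 0.2495]
orientation: [0.121, 0.993, -0.0, 0.0]
contact_force: [-0.6, 0.9, 0.0]
grip_width: 0.0341
finger_force: 0.0
```

>>> servo_tool(
  increments=[
    [0,0,-0.04,-0.05,-0.08,0,0.39],
    [0,0,-0.08,-0.1,-0.16,0,0.39],
    [0,0,-0.12,-0.15,-0.24,0,0.39],
    [0,0,-0.16,-0.2,-0.32,0,0.39],
    [0,0,-0.2,-0.25,-0.4,0,0.39],
    [0,0,-0.24,-0.314,-0.508,0,0.39],
    [0,0,-0.28,-0.314,-0.508,0,0.39],
    [0,0,-0.32,-0.314,-0.508,0,0.39],
    [0,0,-0.36,-0.314,-0.508,0,0.39],
    [0,0,-0.4,-0.314,-0.508,0,0.39],
    [0,0,-0.44,-0.314,-0.508,0,0.39],
    [0,0,-0.48,-0.314,-0.508,0,0.39],
  ],
)

```text
clock: 45.97
tool_pos: [0.4725, 0.0351, 0.2492]
orientation: [0.765, 0.644, -0.0, 0.0]
contact_force: [-0.3, -0.5, 0.4]
grip_width: 0.0342
finger_force: 0.0
```

>>> servo_tool(
  increments=[
    [0,0,0,0,0,0,0.39],
    [0,0,0,0,0,0,0.39],
    [0,0,0,0,0,0,0.39],
  ],
)

```text
clock: 46.22
tool_pos: [0.4724, 0.0357, 0.2494]
orientation: [0.762, 0.647, -0.0, 0.0]
contact_force: [-0.0, -0.0, 0.2]
grip_width: 0.034
finger_force: 0.0
```

```bash
python3 - <<'E'
from h import *
s=manip.get_state();print(s["clock"],s["tool_pos"],yaw(),s["q"].round(2),s["grip_width"])
im=manip.capture("side");cv2.imwrite("pics/s8.png",cv2.resize(im[220:400,200:400],(800,600)))
for c in("side","top","wrist"):
  if c!="side": manip.capture(c)
  for l,z in(("thermostat_grip",.128),("timer_grip",.174),("hatch_grip",.188)):
    for d in manip.place_of(c,l)[:2]: print(c,l,d["score"],np.round(d["at"]),ray(c,d["at"],z).round(4))
E
```

```text
46.2167 [0.47242633 0.03570034 0.24936511] -9.332189288046582 [ 0.57  0.19 -0.83  1.92  0.16  1.09 -0.48] 0.033967657945755174
side thermostat_grip 0.48 [340. 268.] [0.4692 0.033  0.128 ]
side timer_grip 0.77 [289. 234.] [0.5972 0.0232 0.174 ]
side timer_grip 0.5 [229. 266.] [0.6633 0.1604 0.174 ]
side hatch_grip 0.62 [291. 273.] [0.5333 0.1372 0.188 ]
top thermostat_grip 0.57 [227. 256.] [0.4773 0.0433 0.128 ]
top timer_grip 0.5 [228. 204.] [0.5992 0.0336 0.174 ]
top timer_grip 0.21 [336. 174.] [ 0.6677 -0.232   0.174 ]
wrist thermostat_grip 0.73 [320. 193.] [0.4734 0.0368 0.128 ]
wrist timer_grip 0.68 [462. 196.] [0.5971 0.027  0.174 ]
wrist hatch_grip 0.89 [387.  68.] [0.539  0.1386 0.188 ]
wrist hatch_grip 0.31 [352.  10.] [0.5189 0.1785 0.188 ]
```

>>> servo_tool(
  increments=[
    [0,0,0,0,0.005,-0.15,0.39],
    [0,0,0,0,0.005,-0.3,0.39],
    [0,0,0,0,0.005,-0.4,0.39],
    [0,0,0,0,0.005,-0.5,0.39],
    [0,0,0,0,0.005,-0.58,0.39],
    [0,0,0,0,0.005,-0.64,0.39],
    [0,0,0,0,0.005,-0.67,0.39],
    [0,0,0,0,0.005,-0.67,0.39],
    [0,0,0,0,0.005,-0.67,0.39],
  ],
)

```text
clock: 47.57
tool_pos: [0.4729, 0.0372, 0.116]
orientation: [0.763, 0.646, 0.0, 0.0]
contact_force: [-0.2, -0.3, 0.6]
grip_width: 0.0336
finger_force: 0.0
```

>>> servo_tool(
  increments=[
    [0,0,0,0,0,0,0],
    [0,0,0,0,0,0,0],
    [0,0,0,0,0,0,0],
    [0,0,0,0,0,0,0],
    [0,0,0,0,0,0,0],
    [0,0,0,0,0,0,0],
  ],
)

```text
clock: 48.07
tool_pos: [0.4735, 0.037, 0.1161]
orientation: [0.763, 0.646, 0.001, 0.001]
contact_force: [1.9, -0.1, 1.0]
grip_width: 0.0127
finger_force: 30.0
```

>>> servo_tool(
  increments=[
    [0,0,-0.03,0,0,0,0],
    [0,0,-0.068,0,0,0,0],
    [0,0,-0.106,0,0,0,0],
    [0,0,-0.144,0,0,0,0],
    [0,0,-0.182,0,0,0,0],
    [0,0,-0.22,0,0,0,0],
    [0,0,-0.258,0,0,0,0],
    [0,0,-0.296,0,0,0,0],
    [0,0,-0.334,0,0,0,0],
    [0,0,-0.372,0,0,0,0],
    [0,0,-0.41,0,0,0,0],
    [0,0,-0.448,0,0,0,0],
  ],
)

```text
clock: 49.07
tool_pos: [0.4738, 0.0366, 0.1161]
orientation: [1.0, -0.004, 0.001, 0.0]
contact_force: [2.8, -1.4, 0.6]
grip_width: 0.0129
finger_force: 30.0
```

>>> servo_tool(
  increments=[
    [0,0,-0.02,0,0,0,0],
    [0,0,-0.02,0,0,0,0],
    [0,0,-0.02,0,0,0,0],
    [0,0,-0.02,0,0,0,0],
  ],
)

```text
clock: 49.4
tool_pos: [0.4737, 0.0366, 0.1161]
orientation: [0.999, -0.032, 0.001, 0.0]
contact_force: [2.8, -2.8, 2.3]
grip_width: 0.0128
finger_force: 30.0
```

>>> servo_tool(
  increments=[
    [0,0,0,0,0,0,0.39],
    [0,0,0,0,0,0,0.39],
    [0,0,0,0,0,0,0.39],
    [0,0,0,0,0,0,0.39],
    [0,0,0,0,0,0.1,0.39],
    [0,0,0,0,0,0.3,0.39],
    [0,0,0,0,0,0.5,0.39],
    [0,0,0,0,0,0.67,0.39],
    [0,0,0,0,0,0.67,0.39],
    [0,0,0,0,0,0.67,0.39],
  ],
)

```text
clock: 50.23
tool_pos: [0.4732, 0.0374, 0.2513]
orientation: [0.999, -0.032, 0.002, -0.0]
contact_force: [-1.0, 0.3, -0.7]
grip_width: 0.0338
finger_force: 0.0
```

```bash
python3 - <<'E'
from h import *
s=manip.get_state();print(s["clock"],s["tool_pos"],yaw(),s["q"].round(2),s["grip_width"])
im=manip.capture("side");im2=manip.capture("wrist");print(proj("wrist",(.594,.0297,.18)),proj("wrist",(.4725,.0367,.138)))
cv2.imwrite("pics/k9.png",np.hstack([cv2.resize(im[220:320,260:380],(360,300)),cv2.resize(im2[60:260,220:500],(420,300))]))
E
```

```text
50.2333 [0.47319924 0.03737944 0.25130677] -93.69306476718735 [ 0.25  0.14 -0.46  1.94  0.07  1.08 -1.87] 0.03375780240273117
[318.29884409  53.16595382] [319.32212043 195.79954594]
```

View pics/k9.png

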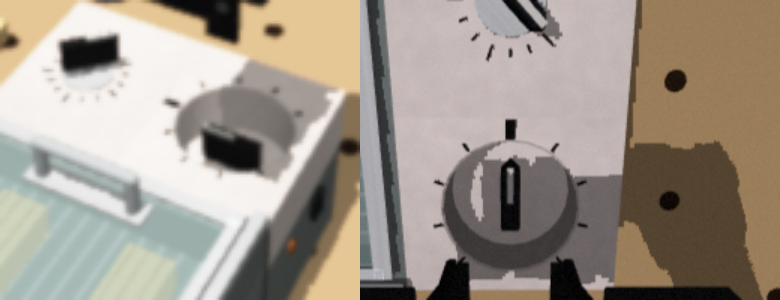

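The thermostat pointer stands straight at the long mark (right panel, 510,130–180). The hatch is shut with the samples under it. Now the timer: line up over the key with the turn needed for a long clockwise sweep.

>>> servo_tool(
  increments=[
    [0,0,0.04,0.15,0,0,0.39],
    [0,0,0.08,0.3,-0.02,0,0.39],
    [0,0,0.12,0.45,-0.039,0,0.39],
    [0,0,0.16,0.61,-0.039,0,0.39],
    [0,0,0.2,0.61,-0.039,0,0.39],
    [0,0,0.24,0.61,-0.039,0,0.39],
    [0,0,0.28,0.61,-0.039,0,0.39],
    [0,0,0.32,0.61,-0.039,0,0.39],
    [0,0,0.36,0.61,-0.039,0,0.39],
    [0,0,0.4,0.61,-0.039,0,0.39],
    [0,0,0.44,0.61,-0.039,0,0.39],
    [0,0,0.48,0.61,-0.039,0,0.39],
  ],
)

```text
clock: 51.33
tool_pos: [0.5932, 0.0292, 0.2471]
orientation: [0.751, 0.66, -0.002, -0.002]
contact_force: [0.0, -0.0, -0.1]
grip_width: 0.034
finger_force: 0.0
```

>>> servo_tool(
  increments=[
    [0,0,0.04,0,0,0,0.39],
    [0,0,0.08,0,0,0,0.39],
    [0,0,0.12,0,0,0,0.39],
    [0,0,0.16,0,0,0,0.39],
    [0,0,0.2,0,0,0,0.39],
    [0,0,0.24,0,0,0,0.39],
    [0,0,0.28,0,0,0,0.39],
    [0,0,0.32,0,0,0,0.39],
    [0,0,0.36,0,0,0,0.39],
    [0,0,0.4,0,0,0,0.39],
    [0,0,0.44,0,0,0,0.39],
    [0,0,0.48,0,0,0,0.39],
  ],
)

```text
clock: 52.33
tool_pos: [0.5933, 0.0292, 0.2473]
orientation: [0.099, 0.995, 0.0, -0.002]
contact_force: [-0.5, -0.3, -0.3]
grip_width: 0.0337
finger_force: 0.0
```

>>> servo_tool(
  increments=[
    [0,0,0.04,0,0,0,0.39],
    [0,0,0.08,0,0,0,0.39],
    [0,0,0.12,0,0,0,0.39],
    [0,0,0.16,0,0,0,0.39],
    [0,0,0.2,0,0,0,0.39],
    [0,0,0.24,0,0,0,0.39],
    [0,0,0.28,0,0,0,0.39],
    [0,0,0.293,0,0,0,0.39],
    [0,0,0.293,0,0,0,0.39],
    [0,0,0.293,0,0,0,0.39],
    [0,0,0.293,0,0,0,0.39],
  ],
)

```text
clock: 53.25
tool_pos: [0.594, 0.0292, 0.2485]
orientation: [-0.349, 0.937, 0.0, -0.001]
contact_force: [0.4, -1.0, 0.9]
grip_width: 0.0335
finger_force: 0.0
```

```bash
python3 - <<'E'
from h import *
s=manip.get_state();print(s["clock"],s["tool_pos"],yaw(),s["q"].round(2),s["grip_width"])
c=manip.calibration("wrist");im=manip.capture("wrist");cv2.imwrite("pics/w10.png",im)
for d in manip.place_of("wrist","timer_grip")[:2]: print(d["score"],d["at"],ray("wrist",d["at"],.174).round(4))
u=proj("wrist",(.5943,.0297,.184)).round().astype(int);print(u)
g=cv2.cvtColor(im,cv2.COLOR_BGR2GRAY);r=40
sub=g[u[1]-r:u[1]+r,u[0]-r:u[0]+r];m=(sub<45).astype(np.uint8)
n,l,st,ce=cv2.connectedComponentsWithStats(m)
for i in range(1,n):
    if st[i,4]>60:
        p=np.argwhere(l==i)[:,::-1]+[u[0]-r,u[1]-r]
        W=np.array([ray("wrist",q,.184,c)[:2] for q in p],np.float32)*1000;print(st[i,4],cv2.minAreaRect(W))
E
```

```text
53.25 [0.59395898 0.02919698 0.24852718] 130.8811370912361 [ 0.71  0.62 -1.25  1.65  0.6   1.32  1.64] 0.033482210386307984
0.95 [318.3, 212.5] [0.5978 0.0308 0.174 ]
[320 213]
452 ((591.8025512695312, 25.0357608795166), (48.124542236328125, 9.34560489654541), 40.48107147216797)
222 ((634.4305419921875, 25.238704681396484), (18.379087448120117, 10.62613296508789), 39.27708435058594)
232 ((595.9288940429688, 69.76829528808594), (18.398832321166992, 10.638713836669922), 42.58967590332031)
```

>>> servo_tool(
  increments=[
    [0,0,0,0,0,-0.15,0.39],
    [0,0,0,0,0,-0.3,0.39],
    [0,0,0,0,0,-0.4,0.39],
    [0,0,0,0,0,-0.46,0.39],
    [0,0,0,0,0,-0.46,0.39],
    [0,0,0,0,0,-0.46,0],
    [0,0,0,0,0,-0.46,0],
    [0,0,0,0,0,-0.46,0],
    [0,0,0,0,0,-0.46,0],
    [0,0,0,0,0,-0.46,0],
    [0,0,0,0,0,-0.46,0],
    [0,0,0,0,0,-0.46,0],
  ],
)

```text
clock: 54.35
tool_pos: [0.5956, 0.0289, 0.1587]
orientation: [-0.349, 0.937, -0.001, 0.001]
contact_force: [1.2, -1.3, 5.6]
grip_width: 0.0099
finger_force: 30.0
```

>>> servo_tool(
  increments=[
    [0,0,-0.03,0,0,0,0],
    [0,0,-0.06,0,0,0,0],
    [0,0,-0.09,0,0,0,0],
    [0,0,-0.12,0,0,0,0],
    [0,0,-0.15,0,0,0,0],
    [0,0,-0.18,0,0,0,0],
    [0,0,-0.21,0,0,0,0],
    [0,0,-0.24,0,0,0,0],
    [0,0,-0.27,0,0,0,0],
    [0,0,-0.3,0,0,0,0],
    [0,0,-0.3,0,0,0,0],
  ],
)

```text
clock: 55.27
tool_pos: [0.5956, 0.0289, 0.1587]
orientation: [0.115, 0.993, -0.0, 0.002]
contact_force: [2.2, -1.9, 5.9]
grip_width: 0.0104
finger_force: 30.0
```

>>> servo_tool(
  increments=[
    [0,0,-0.04,0,0,0,0],
    [0,0,-0.08,0,0,0,0],
    [0,0,-0.12,0,0,0,0],
    [0,0,-0.16,0,0,0,0],
    [0,0,-0.2,0,0,0,0],
    [0,0,-0.24,0,0,0,0],
    [0,0,-0.28,0,0,0,0],
    [0,0,-0.31,0,0,0,0],
    [0,0,-0.35,0,0,0,0],
    [0,0,-0.39,0,0,0,0],
    [0,0,-0.43,0,0,0,0],
    [0,0,-0.46,0,0,0,0],
  ],
)

```text
clock: 56.27
tool_pos: [0.5957, 0.029, 0.1587]
orientation: [0.743, 0.669, 0.001, 0.001]
contact_force: [1.5, -1.9, 5.8]
grip_width: 0.0096
finger_force: 30.0
```

>>> servo_tool(
  increments=[
    [0,0,-0.04,0,0,0,0],
    [0,0,-0.08,0,0,0,0],
    [0,0,-0.12,0,0,0,0],
    [0,0,-0.16,0,0,0,0],
    [0,0,-0.2,0,0,0,0],
    [0,0,-0.24,0,0,0,0],
    [0,0,-0.28,0,0,0,0],
    [0,0,-0.31,0,0,0,0],
    [0,0,-0.35,0,0,0,0],
    [0,0,-0.39,0,0,0,0],
    [0,0,-0.43,0,0,0,0],
    [0,0,-0.46,0,0,0,0],
  ],
)

```text
clock: 57.27
tool_pos: [0.5958, 0.0289, 0.1587]
orientation: [1.0, 0.01, 0.002, 0.0]
contact_force: [1.8, -3.0, 6.0]
grip_width: 0.0097
finger_force: 30.0
```

```bash
python3 - <<'E'
from h import *
s=manip.get_state();print(s["clock"],s["tool_pos"],yaw(),s["q"].round(2),s["grip_width"],s["finger_force"],s["ft_torque"].round(2))
E
```

```text
57.2667 [0.59579091 0.02886087 0.1586652 ] -88.85149348919515 [ 0.1   0.42 -0.29  1.78  0.14  0.95 -1.8 ] 0.009710294573712634 29.997284403070807 [-0.51 -0.33  0.03]
```

>>> servo_tool(
  increments=[
    [0,0,0,0,0,0,0.39],
    [0,0,0,0,0,0,0.39],
    [0,0,0,0,0,0,0.39],
    [0,0,0,0,0,0,0.39],
    [0,0,0,0,0,0.1,0.39],
    [0,0,0,0,0,0.2,0.39],
    [0,0,0,0,0,0.3,0.39],
    [0,0,0,0,0,0.3,0.39],
  ],
)

```text
clock: 57.93
tool_pos: [0.5966, 0.0299, 0.2213]
orientation: [1.0, 0.012, 0.003, -0.0]
contact_force: [0.1, -0.5, 0.6]
grip_width: 0.0334
finger_force: 0.0
```

>>> servo_tool(
  increments=[
    [0,0,0.04,0,0,0,0.39],
    [0,0,0.08,0,0,0,0.39],
    [0,0,0.12,0,0,0,0.39],
    [0,0,0.16,0,0,0,0.39],
    [0,0,0.2,0,0,0,0.39],
    [0,0,0.24,0,0,0,0.39],
    [0,0,0.28,0,0,0,0.39],
    [0,0,0.32,0,0,0,0.39],
    [0,0,0.36,0,0,0,0.39],
    [0,0,0.4,0,0,0,0.39],
    [0,0,0.44,0,0,0,0.39],
    [0,0,0.45,0,0,0,0.39],
  ],
)

```text
clock: 58.93
tool_pos: [0.5938, 0.0292, 0.2164]
orientation: [0.751, 0.66, -0.001, -0.001]
contact_force: [0.9, 0.1, 0.2]
grip_width: 0.0337
finger_force: 0.0
```

>>> servo_tool(
  increments=[
    [0,0,0.04,0,0,0,0.39],
    [0,0,0.08,0,0,0,0.39],
    [0,0,0.12,0,0,0,0.39],
    [0,0,0.16,0,0,0,0.39],
    [0,0,0.2,0,0,0,0.39],
    [0,0,0.24,0,0,0,0.39],
    [0,0,0.28,0,0,0,0.39],
    [0,0,0.32,0,0,0,0.39],
    [0,0,0.36,0,0,0,0.39],
    [0,0,0.4,0,0,0,0.39],
    [0,0,0.44,0,0,0,0.39],
    [0,0,0.45,0,0,0,0.39],
  ],
)

```text
clock: 59.93
tool_pos: [0.5939, 0.0291, 0.2164]
orientation: [0.142, 0.99, 0.0, -0.001]
contact_force: [-0.2, -0.4, 0.3]
grip_width: 0.0341
finger_force: 0.0
```

>>> servo_tool(
  increments=[
    [0,0,0.04,0,0,0,0.39],
    [0,0,0.08,0,0,0,0.39],
    [0,0,0.1,0,0,0,0.39],
    [0,0,0.1,0,0,0,0.39],
    [0,0,0.1,0,0,0,0.39],
  ],
)

```text
clock: 60.35
tool_pos: [0.594, 0.0291, 0.2168]
orientation: [-0.011, 1.0, 0.0, -0.001]
contact_force: [0.1, -0.4, -0.5]
grip_width: 0.0341
finger_force: 0.0
```

```bash
python3 - <<'E'
from h import *
s=manip.get_state();print(s["clock"],s["tool_pos"],yaw(),s["q"].round(2),s["grip_width"])
im=manip.capture("wrist");im2=manip.capture("side");im3=manip.capture("top")
cv2.imwrite("pics/k11.png",np.hstack([cv2.resize(im2[220:320,240:360],(360,300)),cv2.resize(im[130:290,220:420],(375,300))]))
E
```

```text
60.35 [0.59403922 0.02910586 0.21677323] 91.24911487284577 [ 0.57  0.52 -0.97  1.7   0.46  1.17  1.08] 0.03410778544309952
```

View pics/k11.png

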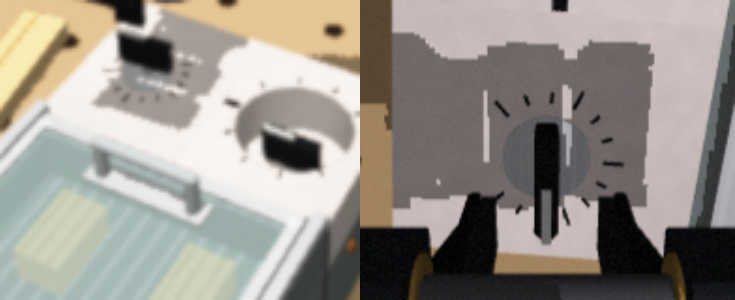

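The key holds its position: the bar is aligned between the fingers and its white end points along +x, about 3.87 rad. Regripping for the rest of the turn.

>>> servo_tool(
  increments=[
    [0,0,0,0,0,-0.15,0.39],
    [0,0,0,0,0,-0.29,0.39],
    [0,0,0,0,0,-0.3,0.39],
    [0,0,0,0,0,-0.3,0.39],
    [0,0,0,0,0,-0.3,0],
    [0,0,0,0,0,-0.3,0],
    [0,0,0,0,0,-0.3,0],
    [0,0,0,0,0,-0.3,0],
    [0,0,0,0,0,-0.3,0],
    [0,0,0,0,0,-0.3,0],
    [0,0,0,0,0,-0.3,0],
  ],
)

```text
clock: 61.42
tool_pos: [0.5951, 0.0289, 0.1586]
orientation: [-0.011, 1.0, -0.0, 0.001]
contact_force: [-0.4, -0.7, 5.6]
grip_width: 0.0096
finger_force: 30.0
```

>>> servo_tool(
  increments=[
    [0,0,-0.03,0,0,0,0],
    [0,0,-0.06,0,0,0,0],
    [0,0,-0.09,0,0,0,0],
    [0,0,-0.12,0,0,0,0],
    [0,0,-0.15,0,0,0,0],
    [0,0,-0.18,0,0,0,0],
    [0,0,-0.21,0,0,0,0],
    [0,0,-0.24,0,0,0,0],
    [0,0,-0.26,0,0,0,0],
    [0,0,-0.275,0,0,0,0],
    [0,0,-0.275,0,0,0,0],
    [0,0,-0.275,0,0,0,0],
  ],
)

```text
clock: 62.42
tool_pos: [0.5953, 0.0294, 0.1585]
orientation: [0.408, 0.913, 0.0, 0.001]
contact_force: [1.0, -1.2, 4.1]
grip_width: 0.0094
finger_force: 30.0
```

```bash
python3 - <<'E'
from h import *
s=manip.get_state();print(s["clock"],s["tool_pos"],yaw(),s["q"].round(2),s["grip_width"],s["finger_force"],s["ft_torque"].round(2))
E
```

```text
62.4167 [0.59527514 0.02939463 0.15853449] 41.88975843460633 [ 0.41  0.5  -0.72  1.77  0.38  1.02  0.28] 0.009393596375319783 30.001038098707795 [-0.22 -0.09  0.01]
```

>>> servo_tool(
  increments=[
    [0,0,-0.015,0,0,0,0],
    [0,0,-0.015,0,0,0,0],
    [0,0,-0.015,0,0,0,0],
    [0,0,-0.015,0,0,0,0],
  ],
)

```text
clock: 62.75
tool_pos: [0.5953, 0.0294, 0.1585]
orientation: [0.428, 0.904, 0.0, 0.001]
contact_force: [0.3, -1.2, 5.4]
grip_width: 0.0101
finger_force: 30.0
```

>>> servo_tool(
  increments=[
    [0,0,0,0,0,0,0.39],
    [0,0,0,0,0,0,0.39],
    [0,0,0,0,0,0,0.39],
    [0,0,0,0,0,0,0.39],
    [0,0,0,0,0,0.2,0.39],
    [0,0,0,0,0,0.4,0.39],
    [0,0,0,0,0,0.6,0.39],
    [0,0,0,0,0,0.8,0.39],
    [0,0,0,0,0,0.8,0.39],
    [0,0,0,0,0,0.8,0.39],
  ],
)

```text
clock: 63.58
tool_pos: [0.5955, 0.0298, 0.3201]
orientation: [0.429, 0.903, 0.001, 0.002]
contact_force: [-0.4, 0.1, -0.4]
grip_width: 0.034
finger_force: 0.0
```

```bash
python3 - <<'E'
from h import *
s=manip.get_state();print(s["clock"],s["tool_pos"],yaw())
im=manip.capture("wrist");im2=manip.capture("side")
cv2.imwrite("pics/k12.png",np.hstack([cv2.resize(im2[220:340,220:370],(375,300)),cv2.resize(im[100:300,200:460],(390,300))]))
E
```

```text
63.5833 [0.59550668 0.02983943 0.32007212] 39.130822478826
```

View pics/k12.png

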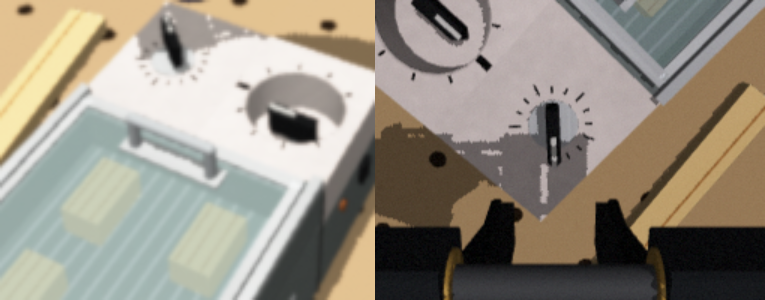

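The key is wound to its stop, with its bar at the final grip angle. The thermostat points at the mark, the hatch is shut, and the samples are apart. Handing in.

```bash
python3 -c "
from workcell import manip
print(manip.close_job())"
```

```text
the job is handed in; nothing more can be done
None
```

I handed the job in at about 64 s of the 210 s allowed: all four samples are on the rack, apart, with the hatch shut, the thermostat at its long mark and the timer wound to its stop; the hand-in gave no verdict.

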